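# Clamp the workpiece with the recessed vise screw

### The arm

A 6-joint arm with a two-finger parallel gripper is mounted at the origin on the work surface. World frame = base frame: x ahead of the robot, y to its left, z up, the work surface at z = 0. Lengths are in m, angles in rad, forces in N, time in s.
With the tool pointing down it reaches from about 0.35 to 0.775 m from the base axis. Payload 7.3 kg.
Tool frame: the origin (TCP) lies at the very end of the fingers, on their centre line; the grasp point (between the pads) lies 19 mm behind it; z points along the fingers, y is the direction in which the jaws open and shut (so a half turn about z gives the same grasp; the last joint's range is limited). The gripper opens to 92 mm and grips with 3 to 60 N. Pads are 19 mm wide; open, the fingers measure 130 mm over their backs; the gripper's body (75 mm by 190 mm) begins 47 mm behind the grasp point.
Start: joints at [-1.374, 0.342, 1.524, -0, 1.275, -0.146], TCP at [0.176, -0.494, 0.227] pointing down, gripper open.
Joint ranges: [-2.53, 2.53], [-0.77, 2.02], [0.04, 2.7], [-1, 4.14], [0.28, 2.66], [-3.11, 3.11]. Speed limits (rad/s): [2.57, 2.57, 3.14, 3.14, 3.14, 3.14].

### API

Orientations are given as a rotation vector (axis times angle).
In Python, from station import robot, cams, workorder gives the robot as it stands. The module is installed in compiled form; this text tells all that it offers.
- The arm moves only by the shell command python3 -m creep 'ROWS' [OPENING] [FORCE]. ROWS is JSON, a list of rows, each a list of 4 numbers: the shift along the world's x, y, z scaled (see below), then the turn about the world's z scaled (see below). In form: [[tx, ty, tz, roll], ...]. A call has 1 to 20 rows; each row is the pose to reach, as a shift and turn from the pose commanded when the call began; what a row does not reach only later rows make up. The controller multiplies each number of a shift by 0.15 m and each number of a turn by 45 degrees. A row lasts 1/8 s, in which the tool goes at most 62.5 mm and 10.7 degrees, less where a joint would pass 70% of its speed; a pose out of reach is approached as far as the arm can. A call with a number of a shift or a turn outside -1 to 1 is refused whole. A call with a gripper value outside its range is refused whole. OPENING is the opening, from -1 (shut) to 1 (fully open), set as the call begins (- or left out, the last holds). The fingers move at their own pace and stop on an object; FORCE is the grip in N (left out, the last holds). Time passes only in rows, so rows that repeat a pose let the fingers close. It gives the time, the measured TCP pose, the force and the opening at its end, in the units of the state.
- robot.observe(): the state, without advancing time (a new reading comes with each control period).
- cams.read_camera(name): name is "scene" or "top" or "wrist"; returns a dict with "pixels" (420x560x3 uint8, red, green, blue), "camera_matrix" (3x3 intrinsics, pixels), "rvec" (rotation vector, rad) and "tvec" (3), from world to camera coordinates, as OpenCV has them; the wrist camera has in their place "hand_eye" (4x4, takes a point from camera to tool coordinates, whose origin is the TCP and whose axes are the flange's). Camera axes: x right, y down, z forward; pixel columns grow to the right and rows downward; lengths in m; the calibration is good to about 2 mm. A picture is of the moment at which its call begins: read the wrist's pose just before it. There is no depth.
- workorder.finish_job(): hands the job in, once; it reports no verdict.
The state is a dict: "time_s": time; "joints": joint angles; "joint_velocities": joint speeds; "joint_efforts": joint torques, N m; "ee_pos": TCP position; "tool_rot": TCP orientation; "ft_force": force on the tool from outside, world axes, zero at the start; "torque": the same for the moment, N m; "opening": finger opening in m.
Only numpy, scipy, OpenCV 4.12 (cv2) and the standard library are available. Lean on these libraries where they do the work, as an engineer would, in place of code of your own. Each camera call takes 0.05 s, during which the arm holds its last target.

### The job

The workpiece in the low vise lies loose between the jaws. Take the larger T-handle hex key from the rack, feel it into the hidden socket of the recessed clamp screw by turning it until it drops fully home, and turn it clockwise (seen from above) until it stops and the workpiece is clamped tight. Then hang the key upright in the empty rack hole again, leaving the smaller key and all other things where they are.

Things in the scene. Friction and masses are not known exactly. Their poses are not given: they have to be found in the camera images.
- key: Larger T-handle hex key, plain steel, 0.4 to 0.65 kg, hanging upright in a rack hole. Origin: on its axis, underside of the round collar (56 mm across, 8 mm thick) that lies on the rack's plate. z points up to the handle. Below the collar: a hexagonal shaft 90 mm long, 24 mm across flats (27.7 across corners), two flats facing the key's +x and -x. A neck 14 mm across joins collar and T-bar.
- key_bar (a point): Centre of the larger key's T-bar, 50 mm above the key's origin. The bar lies along the key's x axis: 110 mm long, 16 mm wide with flat upright sides, 20 mm tall. Grip it here across its flat sides.
- key_tip (a point): The centre of the end of the larger key's shaft, 90 mm below the key's origin.
- small_key: The smaller key, same shape and length but with a T-bar of 80 mm and a shaft of 14 mm across flats; too small for the screw. It hangs in the other rack hole. Origin as for the larger key.
- rack: Fixed key rack, 100 x 260 mm, 105 mm tall: a flat top plate on four posts over a base plate. Origin: centre of its underside. Its two round holes, 42 mm wide, lie 70 mm either side of the middle along its y axis; the shafts hang down through them, collars on the plate. Which hole holds which key varies.
- hole_a (a point): Centre of the rack hole on the rack's -y side, on the upper face of the plate (z = 105 mm).
- hole_b (a point): Centre of the rack hole on the rack's +y side, on the upper face of the plate (z = 105 mm).
- vise: Fixed low vise, 220 mm long along its x axis, 90 mm wide. Origin: centre of its underside. A block 65 x 90 mm, 75 mm tall, at its -x end holds the upright clamp screw, 77.5 mm from the origin towards -x; then come the moving jaw, the workpiece and the fixed jaw (72 mm tall). Vise and rack may stand on either side.
- bore (a point): Centre of the mouth of the clamp screw's bore, in the block's upper face, 75 mm above the table. The bore is vertical: a countersink 43 mm wide at the top narrows to 30 mm at 13 mm depth, and the top of the screw head lies 19 mm below the mouth. Off-centre by 1 mm or so the key may catch 3 to 9 mm deep in the socket: press up to about 14 N, rocking it a few degrees and giving way sideways.
- socket_floor (a point): Bottom centre of the screw's hex socket, 35 mm below the bore's mouth, 40 mm above the table. Socket: 26 mm across flats, 16 mm deep with a bevelled rim. Its angle varies and shows in no pose: an unmatched key stands on the rim, tip 13 to 16 mm above this point; within about 9 degrees of a match (one every 60 degrees) it drops in. Fully home: tip within 6 mm of this point.
- screw (a joint): How far the screw is turned clockwise seen from above, rad: 0 to 0.1 at the start, firm stop at 1.2. It does not tell how the hex flats are turned. It turns stiffly (0.3 N m) and stays where it is left; the key has some 9 degrees of play either way in the socket. From about 1.0 the jaw presses on the workpiece and the torque rises a little.
- jaw: The moving jaw, a plate 14 x 80 x 40 mm on a sprung carrier, between the screw's block and the workpiece; the screw pushes it 5 mm per rad towards the vise's +x, up to the workpiece, then the spring builds up some 15 N. Origin: centre of its underside.
- part: The workpiece, an aluminium block 60 x 60 x 38 mm with a round boss 40 mm wide and 14 mm tall on top, 0.4 kg, lying loose on the vise's bed (30 mm above the table), 5 mm of play in all between the jaws. Origin: centre of its underside.
- wrench: Bystander, to be left alone: an open-ended spanner, 180 mm long, lying flat.
- hammer: Bystander, to be left alone: a hammer with a wooden handle, 260 mm long, lying.
- spray: Bystander, to be left alone: a white closed bottle, 70 mm across, about 190 mm tall.
- cutter: Bystander, to be left alone: a steel cutter in its holder, standing, 64 mm across, 120 mm tall.
- finished: Bystander, to be left alone: a finished workpiece, like the one in the vise, 60 x 60 x 52 mm.
- gauge_case: Bystander, to be left alone: a closed flat wooden case, 80 x 120 x 30 mm.
There are look-alikes about, which are no part of the job. What is shaped like the part but pink or yellow is not meant. Leave any turquoise or yellow look-alike of the key alone.

How it is judged:
On the way, in this order (a step that is already met when the one before it is completed fails the run):
1. the larger key has dropped fully home in the screw's socket (distance between key_tip and socket_floor below 0.006 m), for 0.2 s.
2. with the key home, the screw is turned clockwise until the jaw clamps the workpiece (distance between key_tip and socket_floor below 0.006 m and value of joint screw above 1.08 rad and contact force between jaw and part above 3 N), for 0.2 s.
At the end, for the whole second after the job is handed in: Screw past 1.08 rad, the jaw pressing on the workpiece with over 3 N, the workpiece level (0.1 rad) between the jaws; the larger key hanging at rest in the empty rack hole, upright within 0.1 rad, its axis within 12 mm of the hole centre, its collar on the plate within 5 mm (value of joint screw above 1.08 rad and contact force between jaw and part above 3 N and (horizontal distance between key and hole_a below 0.012 m or horizontal distance between key and hole_b below 0.012 m) and z of key in the frame of rack between 0.1 and 0.11 m and angle between each of key, part's own z axis and vertical below 0.1 rad and linear speed of key below 0.02 m/s and horizontal distance between part and vise below 0.035 m); the robot touches nothing.
It fails at once if the smaller key is moved more than 30 mm (distance of small_key from where it was at the start of the episode above 0.03 m).
It fails at once if another thing on the bench is moved more than 40 mm (distance of any of wrench, hammer, spray, cutter, finished, gauge_case from where it was at the start of the episode above 0.04 m).
It also fails if it takes over 67 s, if anything falls off the work surface, if the arm or the gripper's body presses on something with over 40 N, if the wrist force passes 120 N, or if a joint passes its speed limit or range.

## Working session

There is one attempt and no reset: what is moved stays moved. The work goes in short steps, Python scripts to look and compute and a shell command to move; the robot and the scene stay as the last step left them, time stands still between calls to the robot, and variables do not carry over. Pictures are saved under pics/ and viewed, and the job is handed in when it is done.

```bash
mkdir -p pics; ls; cat > h.py <<'E'
import numpy as np, cv2
from station import robot, cams, workorder
def snap(n,f):
    s=robot.observe(); c=cams.read_camera(n); cv2.imwrite('pics/'+f,c['pixels'][:,:,::-1]); return s,c
def ray(c,s,uv):
    K=c['camera_matrix']; d=np.linalg.inv(K)@np.array([uv[0],uv[1],1.])
    if 'hand_eye' in c:
        R=cv2.Rodrigues(np.array(s['tool_rot']))[0]; H=np.array(c['hand_eye'])
        o=R@H[:3,3]+np.array(s['ee_pos']); return o, R@H[:3,:3]@d
    R=cv2.Rodrigues(np.array(c['rvec']))[0]; t=np.array(c['tvec']).ravel()
    return -R.T@t, R.T@d
def atz(c,s,uv,z):
    o,d=ray(c,s,uv); return o+d*(z-o[2])/d[2]
def proj(c,s,P):
    P=np.atleast_2d(P).astype(float)
    K=c['camera_matrix']
    if 'hand_eye' in c:
        R=cv2.Rodrigues(np.array(s['tool_rot']))[0]; H=np.array(c['hand_eye'])
        T=np.eye(4);T[:3,:3]=R;T[:3,3]=s['ee_pos'];M=np.linalg.inv(T@H)
        p=(M[:3,:3]@P.T).T+M[:3,3]
    else:
        R=cv2.Rodrigues(np.array(c['rvec']))[0]; p=(R@P.T).T+np.array(c['tvec']).ravel()
    q=(K@p.T).T; return q[:,:2]/q[:,2:]
E
python3 - <<'E'
from h import *
for n in ['scene','top','wrist']:
    s,c=snap(n,n+'0.png')
    if n!='wrist': print(n,ray(c,s,(280,210)))
    print(c['camera_matrix'].tolist())
print(s)
E
```

```text
pics
scene (array([1.15576607, 0.68991316, 1.06654229]), array([-0.46788736, -0.51887949, -0.71558226]))
[[431.3007200358318, 0.0, 273.8763522055324], [0.0, 431.3007200358318, 208.57682552278078], [0.0, 0.0, 1.0]]
top (array([ 0.49988316, -0.0336096 ,  1.0744307 ]), array([ 0.04300639,  0.02572929, -0.99907188]))
[[395.79002807093514, 0.0, 287.6276012781987], [0.0, 395.79002807093514, 203.32100866020056], [0.0, 0.0, 1.0]]
[[291.6568448757946, 0.0, 279.5990537804607], [0.0, 291.6568448757946, 209.30976358408614], [0.0, 0.0, 1.0]]
{'time_s': 0.1, 'joints': array([-1.37400966e+00,  3.42640132e-01,  1.52489419e+00, -5.24919025e-06,
        1.27541676e+00, -1.45976353e-01]), 'joint_velocities': array([ 0.00104011, -0.00153061, -0.00291047,  0.00038465,  0.00081268,
       -0.00031636]), 'joint_efforts': array([ 2.13184561e-03, -4.32004058e+01, -2.44694942e+01,  7.19566480e-02,
        5.26614266e-02, -6.42756709e-05]), 'ee_pos': array([ 0.17640834, -0.49409636,  0.2261307 ]), 'tool_rot': array([-3.09423025e+00, -5.35549885e-01,  6.20613023e-05]), 'ft_force': array([-0.20880951, -0.41132027,  0.19653224]), 'torque': array([-0.03702226, -0.01775036,  0.00726865]), 'opening': 0.09196729040288142}
```

View pics/scene0.png

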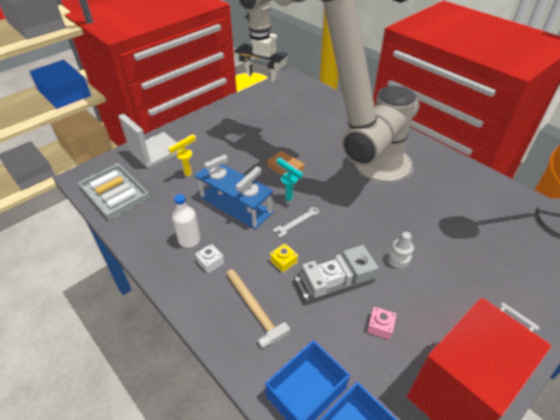

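View pics/top0.png

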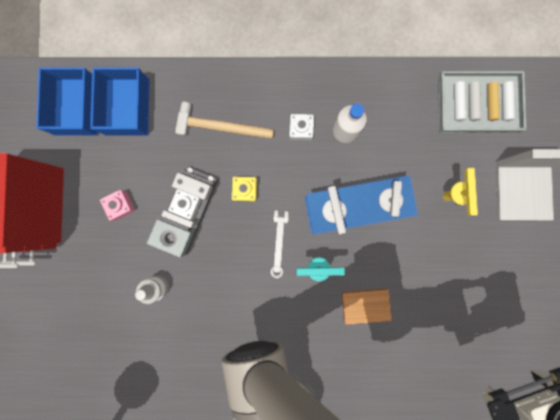

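View pics/wrist0.png

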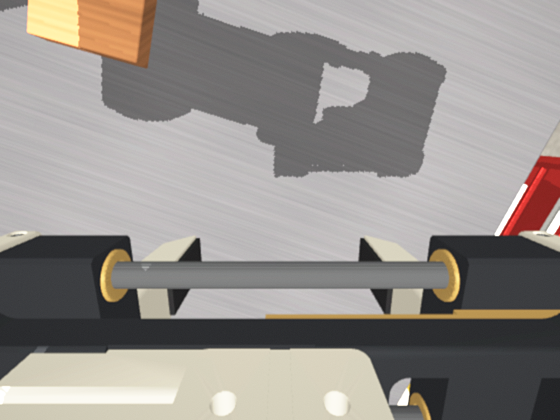

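The top view shows the blue rack around (361,204), with the larger key on its left (bar about (331,188) to (342,232)) and the smaller key near (396,198). The vise screw bore is near (168,238). I'll zoom in to measure.

```bash
python3 - <<'E'
import cv2
im=cv2.imread('pics/top0.png')
cv2.imwrite('pics/z1.png',cv2.resize(im[165:245,295:425],None,fx=6,fy=6,interpolation=cv2.INTER_CUBIC))
cv2.imwrite('pics/z2.png',cv2.resize(im[155:265,135:235],None,fx=5,fy=5,interpolation=cv2.INTER_CUBIC))
E
```

```text
(no output)
```

View pics/z1.png

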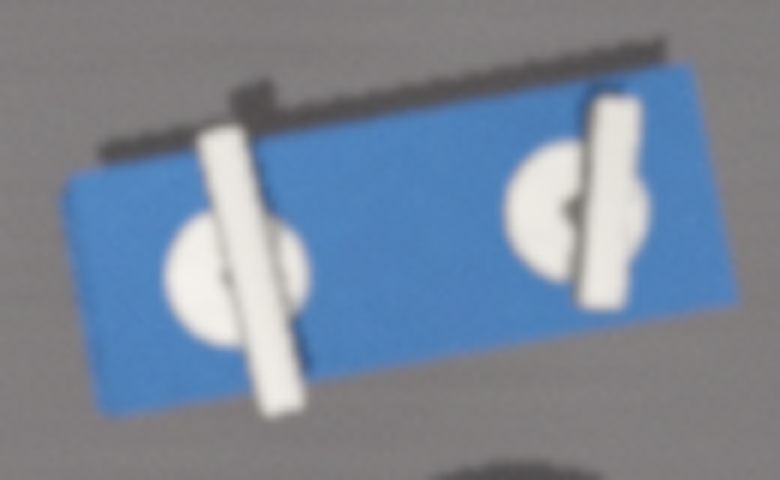

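View pics/z2.png

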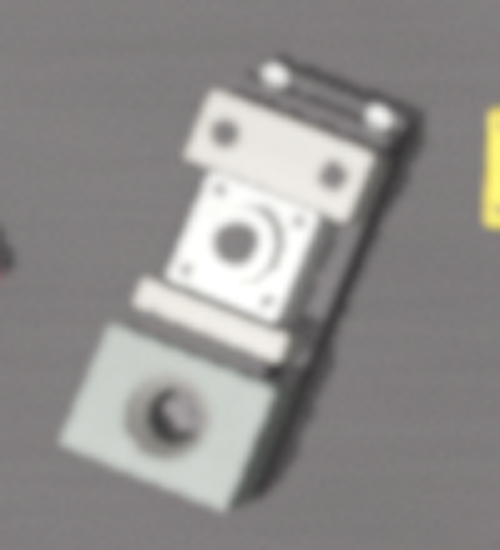

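```bash
python3 - <<'E'
from h import *
c=cams.read_camera('top'); s=None
def g1(p): return ((p[0]+.5)/6-.5+295,(p[1]+.5)/6-.5+165)
def g2(p): return ((p[0]+.5)/5-.5+135,(p[1]+.5)/5-.5+155)
B=[atz(c,s,g1(p),.165) for p in [(198,133),(240,123),(308,405),(265,418)]]
print('bar',np.mean(B,0),B); 
a=(B[0]+B[1])/2-(B[2]+B[3])/2; print('bar dir deg',np.degrees(np.arctan2(a[1],a[0])),np.linalg.norm(a))
print('collar',atz(c,s,g1((237,277)),.113))
R=[atz(c,s,g1(p),.105) for p in [(63,178),(692,62),(740,300),(103,418)]]
m=np.mean(R,0); a=R[0]+R[3]-R[1]-R[2]; print('rack',m,np.degrees(np.arctan2(a[1],a[0])),np.linalg.norm(a)/2)
u=a/np.linalg.norm(a); print('hole L',m+.07*u,'hole R',m-.07*u)
V=[atz(c,s,g2(p),.075) for p in [(110,323),(275,388),(228,513),(58,440)]]
m=np.mean(V,0); a=V[0]+V[1]-V[2]-V[3]; print('vise block',m,np.degrees(np.arctan2(a[1],a[0])),np.linalg.norm(a)/2, 'width',np.linalg.norm(V[0]-V[1]))
print('bore',atz(c,s,g2((167,414)),.075))
o=robot.observe(); R_=cv2.Rodrigues(o['tool_rot'])[0]; print(R_.round(3)); print(o['time_s'],o['ee_pos'])
E
```

```text
bar [ 0.54061078 -0.14047087  0.165     ] [array([ 0.59296818, -0.11973259,  0.165     ]), array([ 0.59686353, -0.13588121,  0.165     ]), array([ 0.48880297, -0.16134569,  0.165     ]), array([ 0.48380846, -0.144924  ,  0.165     ])]
bar dir deg 13.126808947551266 0.11152428903854306
collar [ 0.53977525 -0.14024448  0.113     ]
rack [ 0.55576577 -0.20757112  0.105     ] 100.61844323509686 0.2631282189203008
hole L [ 0.54286703 -0.13876979  0.105     ] hole R [ 0.56866451 -0.27637245  0.105     ]
vise block [0.47212456 0.27394627 0.075     ] -21.30932773668268 0.06534301767197373 width 0.09024265090338672
bore [0.47305268 0.27431102 0.075     ]
[[ 0.942  0.336 -0.   ]
 [ 0.336 -0.942  0.001]
 [ 0.    -0.001 -1.   ]]
0.2 [ 0.17643538 -0.49423426  0.22632385]
```

```bash
python3 -m creep '[[0.4,0.39,0.1,-0.07],[0.81,0.79,0.2,-0.145],[0.81,0.79,0.2,-0.145]]' 1 && python3 -m creep '[[0.4,0.39,0,0],[0.81,0.79,0,0],[0.81,0.79,0,0]]' && python3 -m creep '[[0.4,0.39,0,0],[0.81,0.77,0,0],[0.81,0.77,0,0],[0.81,0.77,0,0]]'
```

```text
time_s: 0.57
ee_pos: [0.2992, -0.3743, 0.2571]
tool_rot: [3.121, 0.358, 0.0]
ft_force: [0.6, -0.0, -0.4]
opening: 0.0917
time_s: 0.95
ee_pos: [0.4209, -0.2554, 0.2567]
tool_rot: [-3.121, -0.361, -0.0]
ft_force: [0.0, -0.2, -0.9]
opening: 0.0919
time_s: 1.45
ee_pos: [0.5424, -0.1396, 0.256]
tool_rot: [-3.12, -0.365, 0.001]
ft_force: [0.6, 0.1, -0.2]
opening: 0.0916
```

```bash
python3 - <<'E'
from h import *
s,c=snap('wrist','w1.png'); print(s['ee_pos'],s['tool_rot'])
for n,P in [('bar',[.5406,-.1405,.165]),('e1',[.5949,-.1278,.165]),('e2',[.4863,-.1531,.165]),('hole',[.543,-.139,.105])]: print(n,proj(c,s,P))
E
```

```text
[ 0.54235579 -0.13962817  0.25599887] [-3.11957058e+00 -3.65197695e-01  7.68847698e-04]
bar [[279.01938664 214.48493351]]
e1 [[279.22324707 150.34360184]]
e2 [[278.73225396 272.01262903]]
hole [[278.29544025 197.24005157]]
```

View pics/w1.png

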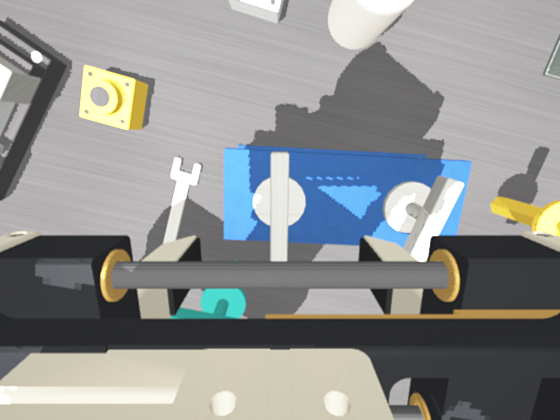

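The bar lies centred between the jaws (columns 270–289, far end at row 152), and its angle is right. Descending to grip.

```bash
python3 -m creep '[[-0.015,-0.005,-0.4,0],[-0.015,-0.005,-0.7,0],[-0.015,-0.005,-0.8,0],[-0.015,-0.005,-0.8,0]]' && python3 -m creep '[[0,0,0,0],[0,0,0,0],[0,0,0,0],[0,0,0,0],[0,0,0,0]]' -1 40
```

```text
time_s: 2.0
ee_pos: [0.5384, -0.1435, 0.1369]
tool_rot: [-3.121, -0.357, 0.001]
ft_force: [0.4, -0.5, 0.3]
opening: 0.0916
time_s: 2.62
ee_pos: [0.5388, -0.1427, 0.1369]
tool_rot: [3.121, 0.359, 0.0]
ft_force: [-0.9, 0.4, -0.3]
opening: 0.0462
```

```bash
python3 -m creep '[[0,0,0,0],[0,0,0,0],[0,0,0,0],[0,0,0,0],[0,0,0,0],[0,0,0,0]]' -1 40
```

```text
time_s: 3.38
ee_pos: [0.5386, -0.1425, 0.1366]
tool_rot: [-3.121, -0.359, 0.001]
ft_force: [-1.6, 1.6, 0.1]
opening: 0.0157
```

```bash
python3 - <<'E'
from h import *
for i in range(3):
    s=robot.observe(); print(s['time_s'],s['ee_pos'],s['ft_force'],s['opening'],s['joints'])
E
```

```text
3.375 [ 0.53859529 -0.14252281  0.13660604] [-1.57273365  1.58634741  0.12289936] 0.01574821853752663 [-3.96284910e-01  4.85738497e-01  1.56291626e+00  6.00816402e-05
  1.09341279e+00  9.45459707e-01]
3.375 [ 0.53859529 -0.14252281  0.13660604] [-1.57273365  1.58634741  0.12289936] 0.01574821853752663 [-3.96284910e-01  4.85738497e-01  1.56291626e+00  6.00816402e-05
  1.09341279e+00  9.45459707e-01]
3.375 [ 0.53859529 -0.14252281  0.13660604] [-1.57273365  1.58634741  0.12289936] 0.01574821853752663 [-3.96284910e-01  4.85738497e-01  1.56291626e+00  6.00816402e-05
  1.09341279e+00  9.45459707e-01]
```

Gripped at an opening of 15.7 mm, which matches the bar. Lifting.

```bash
python3 -m creep '[[0,0,0.2,0],[0,0,0.5,0],[0,0,0.85,0],[0,0,0.85,0],[0,0,0.85,0]]' - 50; python3 - <<'E'
from h import *
s,c=snap('wrist','w2.png'); print(s['ee_pos'],s['tool_rot'],s['ft_force'])
s,c=snap('top','t2.png')
s,c=snap('scene','s2.png')
im=cv2.imread('pics/t2.png');cv2.imwrite('pics/t2z.png',cv2.resize(im[150:250,270:420],None,fx=5,fy=5,interpolation=cv2.INTER_CUBIC))
im=cv2.imread('pics/s2.png');cv2.imwrite('pics/s2z.png',cv2.resize(im[60:240,160:340],None,fx=3,fy=3,interpolation=cv2.INTER_CUBIC))
E
```

```text
time_s: 4.0
ee_pos: [0.538, -0.1428, 0.2627]
tool_rot: [-3.12, -0.358, 0.004]
ft_force: [-0.4, -0.0, -5.0]
opening: 0.0158
[ 0.53801981 -0.14278531  0.26266023] [-3.12045119 -0.35829761  0.00370511] [-0.38508204 -0.03975368 -5.01574772]
```

View pics/w2.png

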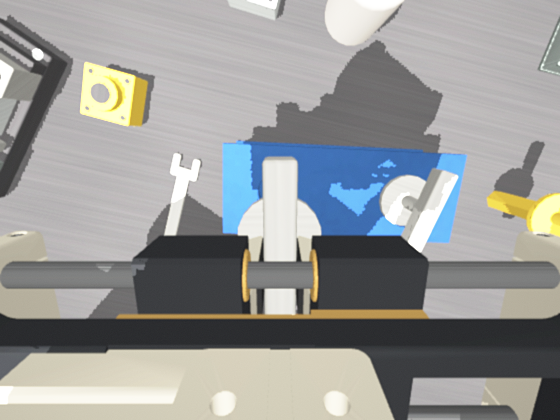

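View pics/s2z.png

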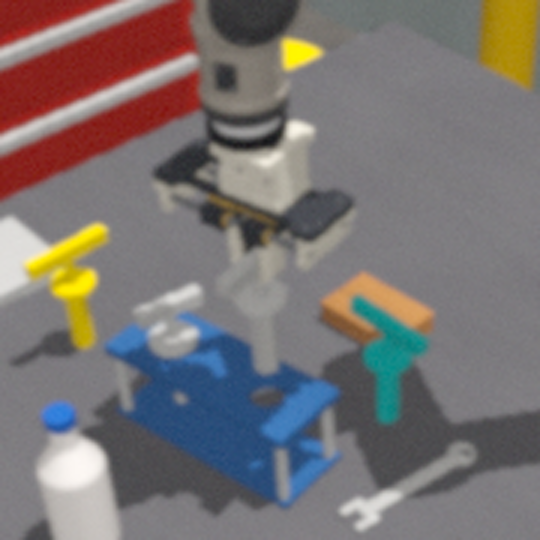

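The key is out of the hole and upright, and the bar's far end is at wrist pixel (280,157). I'll work out where along the bar it's gripped, and the target.

```bash
python3 - <<'E'
from h import *
s=robot.observe(); c=cams.read_camera('wrist'); im=c['pixels']
g=im[120:200,281].astype(int); print(g.mean(1).astype(int).tolist())
R=cv2.Rodrigues(s['tool_rot'])[0]
P=atz(c,s,(280,157),s['ee_pos'][2]+.029); q=R.T@(P-s['ee_pos']); print(P,'tool coords',q,'centre offset along x',q[0]-.055)
# scene: check shaft axis
E
```

```text
[109, 110, 111, 108, 111, 110, 110, 109, 111, 110, 111, 109, 108, 108, 108, 108, 110, 108, 107, 107, 107, 108, 113, 121, 118, 111, 120, 124, 123, 122, 122, 120, 123, 120, 119, 124, 145, 169, 175, 182, 210, 228, 231, 235, 236, 237, 236, 237, 236, 236, 236, 237, 236, 237, 236, 237, 237, 236, 237, 237, 236, 236, 237, 237, 237, 236, 237, 236, 236, 237, 237, 236, 236, 236, 237, 237, 237, 237, 236, 237]
[ 0.59428487 -0.13065559  0.29109819] tool coords [ 0.0575101   0.00110672 -0.02919688] centre offset along x 0.0025100956742155137
```

```bash
python3 -m creep '[[-0.05,0.3,0,0.24],[-0.1,0.6,0,0.48],[-0.146,0.789,0,0.667]]' && python3 -m creep '[[-0.05,0.4,0,0.24],[-0.1,0.75,0,0.48],[-0.146,0.789,0,0.667]]' && python3 -m creep '[[-0.05,0.35,0,0.24],[-0.1,0.65,0,0.48],[-0.146,0.789,0,0.667],[-0.146,0.789,0,0.667],[-0.146,0.789,0,0.667]]'; python3 - <<'E'
from h import *
s,c=snap('wrist','w3.png'); print(s['ee_pos'],s['tool_rot'],s['joints'],s['ft_force'])
print(proj(c,s,[.4727,.2742,.075]))
s,c=snap('top','t3.png')
E
```

```text
time_s: 4.58
ee_pos: [0.5161, -0.0225, 0.2633]
tool_rot: [-2.917, -1.163, 0.002]
ft_force: [0.5, -0.7, -4.6]
opening: 0.0153
time_s: 4.95
ee_pos: [0.4939, 0.0971, 0.2633]
tool_rot: [-2.513, -1.883, 0.001]
ft_force: [-0.3, 0.1, -4.6]
opening: 0.0156
time_s: 5.58
ee_pos: [0.473, 0.2118, 0.2637]
tool_rot: [-1.954, -2.46, 0.002]
ft_force: [-0.8, -1.0, -4.7]
opening: 0.0158
[0.47303362 0.21183527 0.26365504] [-1.95426496e+00 -2.45956970e+00  1.71194175e-03] [ 2.73416730e-01  3.03481492e-01  1.47626940e+00 -5.25175036e-04
  1.36281520e+00  4.55538524e-02] [-0.82102116 -0.98529898 -4.69638447]
[[291.46070354 138.34107016]]
```

View pics/w3.png

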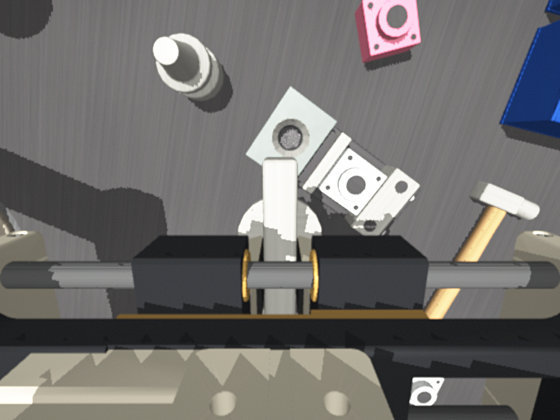

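```bash
python3 - <<'E'
import cv2
im=cv2.imread('pics/w3.png')
cv2.imwrite('pics/w3z.png',cv2.resize(im[80:180,235:345],None,fx=6,fy=6,interpolation=cv2.INTER_CUBIC))
E
```

```text
(no output)
```

View pics/w3z.png

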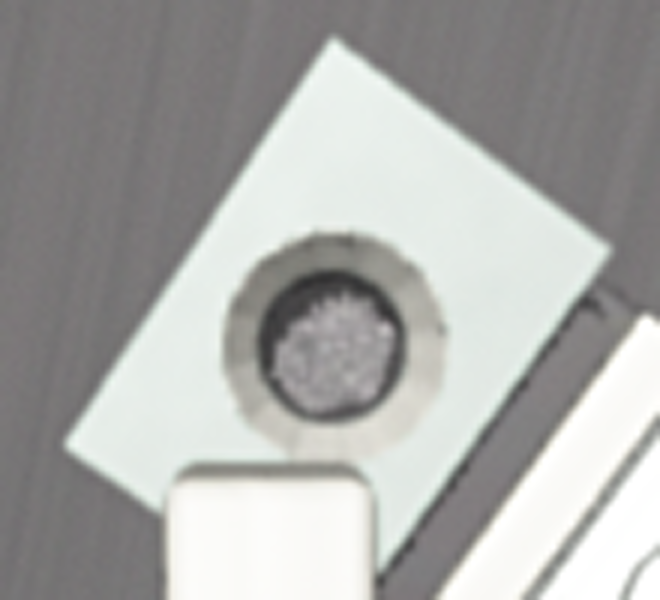

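The bore mouth is centred at about pixel (290.3,136.9), against (291.5,138.3) predicted, so the two cameras agree to about 1 mm.

```bash
python3 - <<'E'
from h import *
s=robot.observe(); c=cams.read_camera('wrist')
print(atz(c,s,(290.25,136.9),.075)[:2], atz(c,s,(280,157.5),s['ee_pos'][2]+.029), s['ee_pos'])
R=cv2.Rodrigues(s['tool_rot'])[0]; print(R[:,0],R[:,1], R[:,2])
print(c['hand_eye'].round(4))
E
```

```text
[0.47133458 0.2751396 ] [0.46093172 0.26631704 0.29293399] [0.47328192 0.21146883 0.26393399]
[-2.25466449e-01  9.74250856e-01 -3.86223516e-04] [ 9.74250864e-01  2.25466266e-01 -4.66447549e-04] [-3.67356551e-04 -4.81446866e-04 -9.99999817e-01]
[[ 2.000e-04 -9.678e-01 -2.516e-01  6.640e-02]
 [ 1.000e+00  1.000e-04  5.000e-04  1.000e-04]
 [-5.000e-04 -2.516e-01  9.678e-01 -1.579e-01]
 [ 0.000e+00  0.000e+00  0.000e+00  1.000e+00]]
```

```bash
python3 -m creep '[[-0.007,0.3,0,0],[-0.007,0.411,-0.1,0],[-0.007,0.411,-0.3,0],[-0.007,0.411,-0.4,0],[-0.007,0.411,-0.4,0],[-0.007,0.411,-0.4,0]]'; python3 -m creep '[[0,0,-0.04,0],[0,0,-0.08,0],[0,0,-0.12,0],[0,0,-0.12,0]]'; python3 - <<'E'
from h import *
s,c=snap('scene','s4.png');s,c=snap('top','t4.png'); print(s['ee_pos'],s['ft_force'],s['torque'])
im=cv2.imread('pics/s4.png');a=cv2.resize(im[190:310,280:420],None,fx=4,fy=4,interpolation=cv2.INTER_CUBIC)
cv2.imwrite('pics/s4z.png',a)
E
```

```text
time_s: 6.48
ee_pos: [0.4727, 0.2738, 0.2052]
tool_rot: [1.952, 2.46, 0.002]
ft_force: [0.1, -0.1, -3.6]
opening: 0.0157
time_s: 6.98
ee_pos: [0.4716, 0.2739, 0.1856]
tool_rot: [-1.952, -2.461, 0.002]
ft_force: [-0.3, 0.2, -4.0]
opening: 0.015
[0.47188107 0.27394185 0.18598306] [ 0.93851707 -0.37184396 -4.62624013] [ 0.01748375 -0.12765898 -0.0336935 ]
```

View pics/s4z.png

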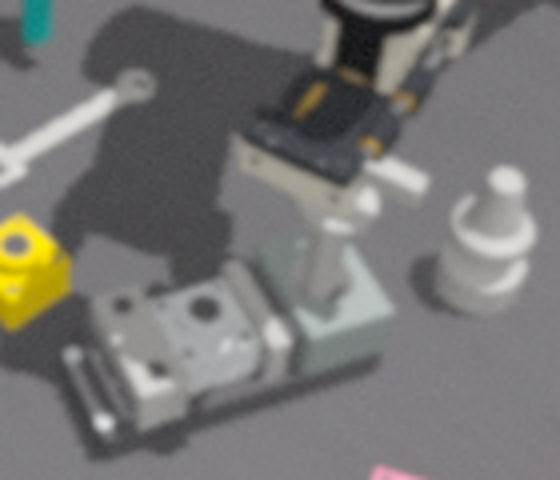

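The key's shaft is entering the bore without contact. I'll go on down gently until it meets the rim.

```bash
python3 -m creep '[[0,0,-0.02,0],[0,0,-0.04,0],[0,0,-0.04,0]]';  python3 -m creep '[[0,0,-0.01,0],[0,0,-0.015,0],[0,0,-0.015,0]]'
```

```text
time_s: 7.45
ee_pos: [0.4718, 0.2741, 0.1799]
tool_rot: [-1.952, -2.461, 0.0]
ft_force: [0.1, 0.1, -4.4]
opening: 0.0156
time_s: 7.82
ee_pos: [0.4719, 0.274, 0.178]
tool_rot: [-1.952, -2.461, -0.0]
ft_force: [0.1, 0.5, -4.5]
opening: 0.0156
```

```bash
python3 -c "
from h import *
s=robot.observe();print(s['ee_pos'],s['ft_force'],s['torque'])"
```

```text
[0.47192407 0.2740219  0.177956  ] [ 0.0999557   0.47510684 -4.54723889] [ 0.29011111  0.10292595 -0.06479799]
```

```bash
python3 -m creep '[[0,0,-0.01,0],[0,0,-0.01,0]]';  python3 -m creep '[[0,0,-0.01,0],[0,0,-0.01,0]]'; python3 -m creep '[[0,0,-0.007,0],[0,0,-0.007,0]]'
```

```text
time_s: 8.07
ee_pos: [0.472, 0.2741, 0.1765]
tool_rot: [1.952, 2.461, 0.0]
ft_force: [0.8, 1.5, -3.5]
opening: 0.0158
time_s: 8.32
ee_pos: [0.4721, 0.2742, 0.1753]
tool_rot: [1.952, 2.461, 0.001]
ft_force: [-0.7, 3.2, 0.0]
opening: 0.0152
time_s: 8.57
ee_pos: [0.4723, 0.2743, 0.1748]
tool_rot: [1.952, 2.461, 0.002]
ft_force: [-2.0, 2.0, 3.8]
opening: 0.0156
```

Contact at TCP z of about 0.176, pressing about 8 N. Now hunting clockwise.

```bash
python3 -m creep '[[-0.001,0,0,-0.11],[-0.0015,0.0005,0,-0.18],[-0.0015,0.0005,0,-0.18]]';  python3 -m creep '[[-0.001,0,0,-0.11],[-0.0015,0.0005,0,-0.18],[-0.0015,0.0005,0,-0.18]]'; python3 -m creep '[[-0.001,0,0,-0.11],[-0.0015,0.0005,0,-0.18],[-0.0015,0.0005,0,-0.18]]'
```

```text
time_s: 8.95
ee_pos: [0.4719, 0.2745, 0.1743]
tool_rot: [2.121, 2.318, 0.002]
ft_force: [-1.3, 2.8, 2.7]
opening: 0.0157
time_s: 9.32
ee_pos: [0.4718, 0.2744, 0.1742]
tool_rot: [2.278, 2.163, 0.002]
ft_force: [-1.4, 2.5, 3.2]
opening: 0.0156
time_s: 9.7
ee_pos: [0.4716, 0.2744, 0.1741]
tool_rot: [2.424, 1.998, 0.002]
ft_force: [-0.7, 3.8, 3.0]
opening: 0.0156
```

```bash
python3 -m creep '[[-0.001,0,-0.003,-0.11],[-0.0015,0.0005,-0.003,-0.18],[-0.0015,0.0005,-0.003,-0.18]]';  python3 -m creep '[[-0.001,0,0,-0.11],[-0.0015,0.0005,0,-0.18],[-0.0015,0.0005,0,-0.18]]'; python3 -m creep '[[-0.001,0,0,-0.11],[-0.0015,0.0005,0,-0.18],[-0.0015,0.0005,0,-0.18]]'
```

```text
time_s: 10.07
ee_pos: [0.4712, 0.2743, 0.1731]
tool_rot: [2.559, 1.822, 0.0]
ft_force: [-0.8, 3.2, -1.9]
opening: 0.016
time_s: 10.45
ee_pos: [0.4709, 0.2741, 0.1729]
tool_rot: [2.681, 1.637, -0.001]
ft_force: [1.5, 1.7, -4.6]
opening: 0.0154
time_s: 10.82
ee_pos: [0.4707, 0.274, 0.173]
tool_rot: [2.79, 1.443, -0.001]
ft_force: [2.3, 1.3, -5.3]
opening: 0.0155
```

The vertical force has fallen away: the key found the match after about 35°. Lowering.

```bash
python3 -m creep '[[0,0,-0.01,0],[0,0,-0.02,0],[0,0,-0.02,0]]'; python3 -m creep '[[0,0,-0.01,0],[0,0,-0.02,0],[0,0,-0.02,0]]'
```

```text
time_s: 11.2
ee_pos: [0.4706, 0.2743, 0.1703]
tool_rot: [2.792, 1.441, -0.001]
ft_force: [0.8, 0.5, -5.3]
opening: 0.0157
time_s: 11.58
ee_pos: [0.4705, 0.2744, 0.1673]
tool_rot: [2.792, 1.44, -0.001]
ft_force: [1.1, 1.8, -5.1]
opening: 0.016
```

```bash
python3 -m creep '[[0,0,-0.01,0],[0,0,-0.02,0],[0,0,-0.02,0]]'; python3 -m creep '[[0,0,-0.01,0],[0,0,-0.015,0],[0,0,-0.015,0]]'
```

```text
time_s: 11.95
ee_pos: [0.4706, 0.2744, 0.1643]
tool_rot: [2.792, 1.44, -0.0]
ft_force: [0.2, 1.2, -5.4]
opening: 0.0154
time_s: 12.32
ee_pos: [0.4706, 0.2744, 0.1621]
tool_rot: [2.792, 1.44, -0.0]
ft_force: [1.0, 1.7, -4.4]
opening: 0.0157
```

```bash
python3 -m creep '[[0,0,-0.007,0],[0,0,-0.007,0],[0,0,-0.007,0]]'; python3 -m creep '[[0,0,-0.005,0],[0,0,-0.005,0],[0,0,-0.005,0]]'; python3 -c "
from h import *
s=robot.observe();print(s['joints'],s['torque'])"
```

```text
time_s: 12.7
ee_pos: [0.4707, 0.2745, 0.1615]
tool_rot: [2.792, 1.44, 0.001]
ft_force: [0.4, 0.2, 0.7]
opening: 0.0153
time_s: 13.08
ee_pos: [0.471, 0.2746, 0.1615]
tool_rot: [2.792, 1.44, 0.002]
ft_force: [-1.0, 0.0, 6.4]
opening: 0.0152
[ 3.87329480e-01  4.37517506e-01  1.56746747e+00 -8.56063845e-05
  1.13502821e+00  1.00583534e+00] [ 0.23524575  0.11222726 -0.00491937]
```

It is on the floor at z = 0.1615, about 14.5 mm below the rim. I'll back off slightly and turn clockwise.

```bash
python3 -m creep '[[0,0,0.005,-0.15],[-0.001,0.002,0.007,-0.3],[-0.002,0.004,0.007,-0.45],[-0.003,0.005,0.007,-0.6],[-0.004,0.0055,0.007,-0.75],[-0.004,0.0055,0.007,-0.9],[-0.004,0.0055,0.007,-0.9]]'; python3 -c "
from h import *
s=robot.observe();print(s['joints'][5],s['ft_force'],s['torque'])"
```

```text
time_s: 13.95
ee_pos: [0.4704, 0.2751, 0.1615]
tool_rot: [3.117, 0.386, 0.001]
ft_force: [1.3, 0.5, -1.3]
opening: 0.0157
1.7134128949639353 [ 1.30893478  0.54909847 -1.34080139] [ 0.02679851 -0.47174815  0.11284497]
```

```bash
python3 -m creep '[[0,0.001,0,-0.15],[0,0.002,0,-0.3],[0,0.004,0,-0.45],[0,0.005,0,-0.6],[0,0.005,0,-0.6],[0,0.005,0,-0.6]]'; python3 -c "
from h import *
s=robot.observe();print(s['joints'][5],s['ft_force'],s['torque'],s['joint_efforts'])
s,c=snap('wrist','w5.png')"
```

```text
time_s: 14.7
ee_pos: [0.4702, 0.2757, 0.1615]
tool_rot: [3.122, -0.349, 0.0]
ft_force: [1.5, -2.5, -0.7]
opening: 0.0156
2.1838105085438144 [ 1.47972232 -2.45518641 -0.67210755] [-0.48098941 -0.49917012  0.05763837] [  1.23695567 -46.61424637 -22.50585973   0.89508472   0.29437948
   0.05905054]
```

View pics/w5.png

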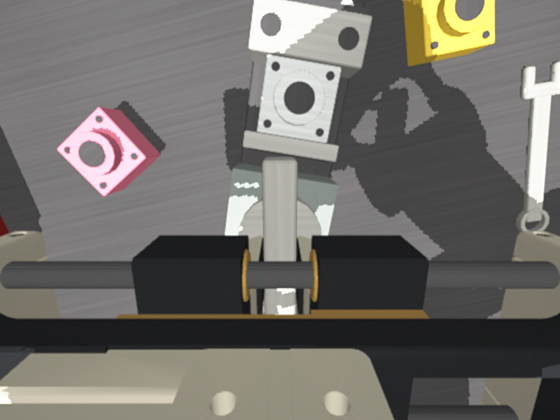

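Jaw now almost on the workpiece. I'll carry on in small steps, watching the torque.

```bash
for i in 1; do python3 -m creep '[[0,0.0007,0,-0.1],[0,0.0014,0,-0.2],[0,0.0014,0,-0.2]]'; python3 -c "
from h import *
s=robot.observe();print(s['joints'][5],s['torque'],s['joint_efforts'][5])"; python3 -m creep '[[0,0.0007,0,-0.1],[0,0.0014,0,-0.2],[0,0.0014,0,-0.2]]'; python3 -c "
from h import *
s=robot.observe();print(s['joints'][5],s['torque'],s['joint_efforts'][5])"; done
```

```text
time_s: 15.12
ee_pos: [0.4701, 0.2759, 0.1615]
tool_rot: [3.084, -0.594, 0.0]
ft_force: [1.7, -2.9, 0.3]
opening: 0.0157
2.3422442018722465 [-0.60566996 -0.47058563  0.19409184] 0.6171803176403046
time_s: 15.5
ee_pos: [0.4698, 0.2764, 0.1615]
tool_rot: [3.029, -0.831, -0.0]
ft_force: [0.4, -1.7, 0.5]
opening: 0.0155
2.4980060239223727 [-0.40225733 -0.25417967  1.0321809 ] 1.4538150653243065
```

```bash
python3 -m creep '[[0,0,0,-0.05],[0,0.0007,0,-0.1],[0,0.0007,0,-0.1],[0,0.0007,0,-0.1]]' - 60; python3 -c "
from h import *
s,c=snap('wrist','w6.png'); print(s['joints'][5],s['torque'],s['joint_efforts'][5])
s,c=snap('top','t6.png')
im=cv2.imread('pics/t6.png');cv2.imwrite('pics/t6z.png',cv2.resize(im[155:265,135:235],None,fx=5,fy=5,interpolation=cv2.INTER_CUBIC))
"
```

```text
time_s: 16.0
ee_pos: [0.4699, 0.2766, 0.1615]
tool_rot: [2.994, -0.951, -0.0]
ft_force: [0.4, -1.2, 0.1]
opening: 0.0158
2.5778398545994885 [-0.33639742 -0.1649547   1.50889548] 1.5120498463511467
```

View pics/w6.png

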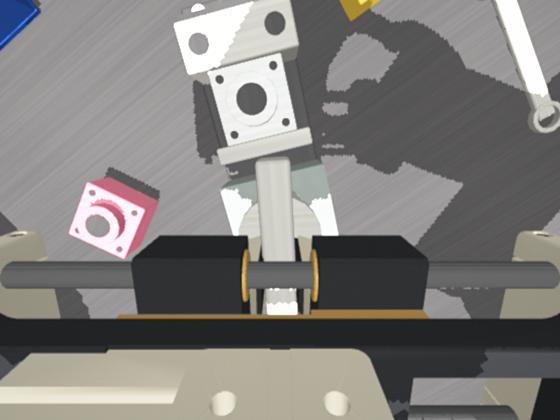

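View pics/t6z.png

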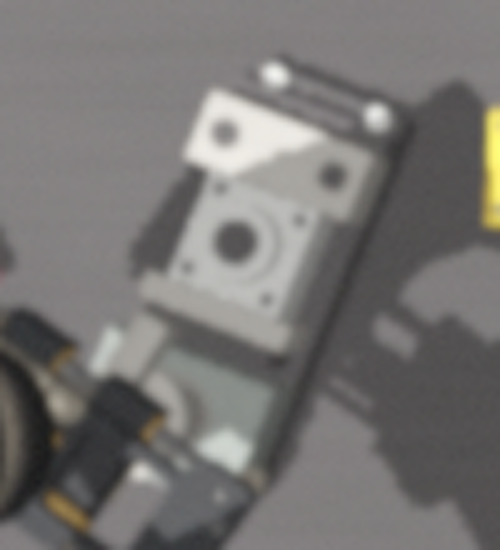

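The torque has risen to a steady 1.5 N m, far above the 0.3 N m of running friction. The bar has started to yaw slightly in the pads (its end is at columns 256–290), so the screw is on its stop, with the jaw against the workpiece. I'll hold briefly, unwind within the play and lift out.

```bash
python3 -m creep '[[0,0,0,0],[0,0,0,0],[0,0,0,0.1],[0,0,0,0.2],[0,0,0,0.2],[0,0,0,0.2]]' - 60; python3 -c "
from h import *
s=robot.observe(); print(s['joints'][5],s['ft_force'],s['torque'],s['joint_efforts'][5])"; python3 -m creep '[[0,0,0.02,0],[0,0,0.04,0],[0,0,0.06,0],[0,0,0.06,0]]'
```

```text
time_s: 16.85
ee_pos: [0.4701, 0.2762, 0.1615]
tool_rot: [3.057, -0.722, -0.0]
ft_force: [0.0, -3.3, 0.0]
opening: 0.0158
2.4257549199937607 [ 0.01730558 -3.29925179  0.00686975] [-0.92842487 -0.2775071  -0.03677868] -0.014892034814693034
time_s: 17.35
ee_pos: [0.4666, 0.2757, 0.1623]
tool_rot: [3.051, -0.719, -0.019]
ft_force: [7.8, 1.9, -51.4]
opening: 0.0158
```

The key resists with 51 N, so something is binding. I'll relax the pull first.

```bash
python3 -m creep '[[0,0,-0.03,0],[0,0,-0.055,0],[0,0,-0.055,0]]'; python3 -c "
from h import *
s,c=snap('wrist','w7.png'); print(s['ee_pos'],s['joints'][5],s['ft_force'],s['torque'])
s,c=snap('scene','s7.png')
im=cv2.imread('pics/s7.png');cv2.imwrite('pics/s7z.png',cv2.resize(im[190:310,280:420],None,fx=5,fy=5,interpolation=cv2.INTER_CUBIC))
"
```

```text
time_s: 17.73
ee_pos: [0.4687, 0.2763, 0.1619]
tool_rot: [3.057, -0.719, -0.004]
ft_force: [-2.6, -1.3, -12.8]
opening: 0.0158
[0.46874256 0.27629889 0.16189708] 2.4238691562849426 [ -2.59331301  -1.30618185 -12.8465302 ] [-0.59920414  0.63274437 -0.01220954]
```

View pics/w7.png

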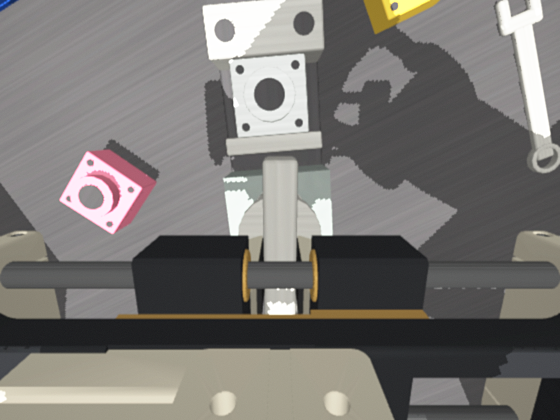

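View pics/s7z.png

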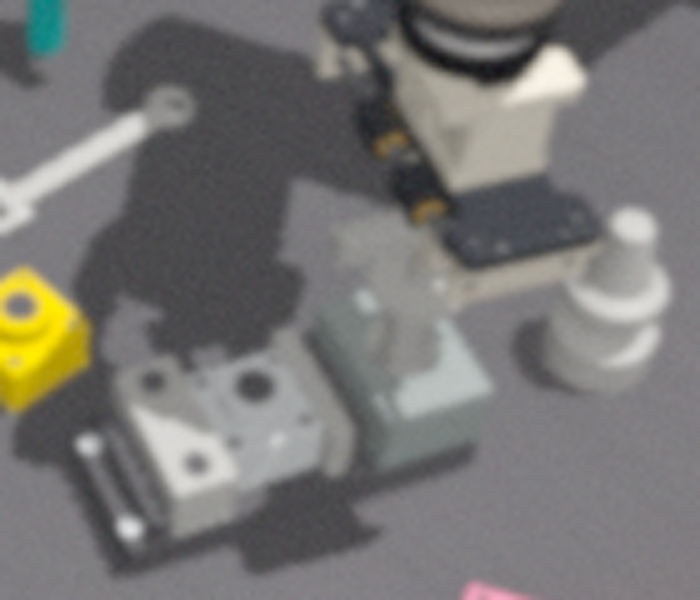

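```bash
python3 -m creep '[[0,0,-0.005,0],[0,0,-0.008,0],[0,0,-0.008,0]]'; python3 -c "
from h import *
s=robot.observe(); print(s['ee_pos'],s['tool_rot'],s['ft_force'],s['torque'])";  python3 -m creep '[[0,-0.003,0,0],[0,-0.006,0,0],[0,-0.006,0,0]]'; python3 -c "
from h import *
s=robot.observe(); print(s['ee_pos'],s['tool_rot'],s['ft_force'],s['torque'])"
```

```text
time_s: 18.2
ee_pos: [0.4695, 0.2764, 0.1618]
tool_rot: [3.058, -0.718, -0.001]
ft_force: [-5.2, -2.5, -4.2]
opening: 0.0154
[0.46945412 0.27642784 0.16182252] [ 3.05802180e+00 -7.18290675e-01 -9.56455118e-04] [-5.20753568 -2.47123236 -4.24677135] [-0.82280353  1.4614584  -0.03161904]
time_s: 18.58
ee_pos: [0.4695, 0.2759, 0.1618]
tool_rot: [-3.058, 0.719, 0.001]
ft_force: [-4.2, -0.6, -5.7]
opening: 0.0154
[0.46946427 0.2759007  0.16181517] [-3.05779520e+00  7.18513057e-01  1.16348352e-03] [-4.22100686 -0.59361348 -5.65899477] [-0.47587416  1.39117226 -0.06199453]
```

```bash
python3 -m creep '[[-0.005,-0.003,0,0],[-0.01,-0.006,0,0],[-0.01,-0.006,0,0]]'; python3 -c "
from h import *
s=robot.observe(); print(s['ee_pos'],s['tool_rot'],s['ft_force'],s['torque'])"
```

```text
time_s: 18.95
ee_pos: [0.469, 0.2753, 0.1618]
tool_rot: [-3.057, 0.718, -0.002]
ft_force: [-4.2, 0.3, -2.0]
opening: 0.0155
[0.468954   0.27527557 0.16180118] [-3.05672801e+00  7.18127791e-01 -1.98600023e-03] [-4.24779385  0.32398834 -2.00469953] [ 0.13110103  1.09717552 -0.07225192]
```

```bash
python3 -m creep '[[-0.01,0,0,0],[-0.02,0,0,0],[-0.02,0,0,0]]'; python3 -c "
from h import *
s=robot.observe(); print(s['ee_pos'],s['tool_rot'],s['ft_force'],s['torque'])"
```

```text
time_s: 19.32
ee_pos: [0.467, 0.2751, 0.1618]
tool_rot: [-3.056, 0.718, -0.005]
ft_force: [2.2, 2.0, -2.7]
opening: 0.0155
[0.46697781 0.27513188 0.16175795] [-3.05633404  0.71814278 -0.00519603] [ 2.18483922  1.96234323 -2.67362496] [ 0.40352467 -0.34251171 -0.0446687 ]
```

```bash
python3 -m creep '[[0.003,0.003,0,0],[0.003,0.003,0,0]]'; python3 -m creep '[[0,0,0.007,0],[0,0,0.014,0],[0,0,0.014,0]]'; python3 -c "
from h import *
s=robot.observe(); print(s['ee_pos'],s['tool_rot'],s['ft_force'],s['torque'])"
```

```text
time_s: 19.58
ee_pos: [0.4669, 0.2754, 0.1618]
tool_rot: [-3.057, 0.718, -0.003]
ft_force: [3.0, 1.2, 1.2]
opening: 0.0157
time_s: 19.95
ee_pos: [0.4662, 0.2752, 0.1618]
tool_rot: [3.058, -0.719, -0.001]
ft_force: [6.0, 2.4, -11.9]
opening: 0.0155
[0.46618712 0.27517651 0.16182962] [ 3.05791794e+00 -7.18561048e-01 -6.87767473e-04] [  6.02153522   2.3535228  -11.93238452] [ 0.70537834 -1.29369165 -0.00793447]
```

The force and moment pattern points to a wedged hex in the socket, not a side catch: the corners have bitten on the flats after 1.5 N m. I'll unwind a little more under the light upward pull, watching the torque so the screw isn't turned back.

```bash
python3 -m creep '[[0,0,0,0.04],[0,0,0,0.08],[0,0,0,0.08]]'; python3 -c "
from h import *
s=robot.observe(); print(s['ee_pos'],s['joints'][5],s['ft_force'],s['torque'],s['joint_efforts'][5])"
```

```text
time_s: 20.32
ee_pos: [0.4662, 0.2751, 0.1618]
tool_rot: [3.079, -0.622, -0.001]
ft_force: [5.2, 2.4, -11.6]
opening: 0.0159
[0.46618668 0.27506036 0.16184013] 2.3611539728742477 [  5.18377689   2.37321453 -11.61974975] [ 0.59380195 -1.23785976 -0.21469848] -0.2998396474868059
```

```bash
python3 -m creep '[[0,0,0,0.03],[0,0,0,0.03]]'; python3 -c "
from h import *
s=robot.observe(); print(s['ee_pos'],s['joints'][5],s['ft_force'],s['torque'],s['joint_efforts'][5])
s,c=snap('wrist','w8.png')"
```

```text
time_s: 20.58
ee_pos: [0.4662, 0.275, 0.1619]
tool_rot: [3.086, -0.586, -0.001]
ft_force: [6.4, 1.9, -11.9]
opening: 0.0154
[0.4661926  0.27504509 0.16185444] 2.337706206340854 [  6.43362385   1.85284475 -11.88269184] [ 0.54131084 -1.27007457 -0.21317859] -0.29689094983041286
```

View pics/w8.png

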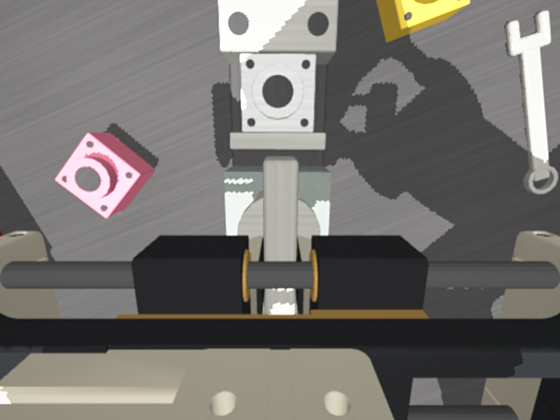

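```bash
python3 -m creep '[[0.008,0,0.02,0],[0.016,0,0.04,0],[0.016,0,0.04,0],[0.016,0,0.04,0]]'; python3 -c "
from h import *
s=robot.observe(); print(s['ee_pos'],s['tool_rot'],s['joints'][5],s['ft_force'],s['torque'],s['joint_efforts'][5])"
```

```text
time_s: 21.12
ee_pos: [0.4657, 0.2744, 0.1622]
tool_rot: [3.081, -0.586, -0.015]
ft_force: [8.2, 4.0, -42.7]
opening: 0.0158
[0.46571913 0.27442275 0.16223525] [ 3.08106685 -0.58561897 -0.01536045] 2.3361866029293394 [  8.2039125    4.03865703 -42.67369069] [ 1.45320522 -1.97955986 -0.1380765 ] -0.16120597254484892
```

Still held at a 38 N pull. I'll keep the pull on and rock it sideways and in rotation.

```bash
python3 -m creep '[[0.02,0.01,0,0],[0.03,0.01,0,0],[0.03,0.01,0,0]]'; python3 -c "
from h import *
s=robot.observe(); print(s['ee_pos'],s['tool_rot'],s['joints'][5],s['ft_force'],s['torque'],s['joint_efforts'][5])"; python3 -m creep '[[0,0,0,-0.06],[0,0,0,-0.06]]'; python3 -c "
from h import *
s=robot.observe(); print(s['ee_pos'],s['tool_rot'],s['joints'][5],s['ft_force'],s['torque'],s['joint_efforts'][5])"
```

```text
time_s: 21.5
ee_pos: [0.4684, 0.2752, 0.1622]
tool_rot: [3.078, -0.585, -0.021]
ft_force: [2.5, 2.4, -36.7]
opening: 0.0156
[0.4683846  0.27520821 0.16220599] [ 3.07849249 -0.58460272 -0.02137309] 2.3354918446466315 [  2.5095832    2.42706098 -36.73821731] [ 0.78332818 -0.64474013 -0.16848563] -0.1420273259282112
time_s: 21.75
ee_pos: [0.4683, 0.2753, 0.1622]
tool_rot: [3.064, -0.656, -0.021]
ft_force: [1.8, 2.6, -36.8]
opening: 0.015
[0.46833715 0.27527043 0.16222635] [ 3.06368092 -0.65623352 -0.02071432] 2.382470926016936 [  1.79636347   2.58031211 -36.82487964] [ 0.84412391 -0.71492165  0.24640213] 0.43935525231063366
```

```bash
python3 -m creep '[[0,0,0.02,0.04],[0,0,0.02,0.08],[0,0,0.02,0.08]]'; python3 -c "
from h import *
s=robot.observe(); print(s['ee_pos'],s['tool_rot'],s['joints'][5],s['ft_force'],s['torque'],s['joint_efforts'][5])"
```

```text
time_s: 22.12
ee_pos: [0.4675, 0.2749, 0.1624]
tool_rot: [3.081, -0.56, -0.027]
ft_force: [5.3, 3.3, -53.9]
opening: 0.0154
[0.46753666 0.274908   0.16241313] [ 3.08119837 -0.55988922 -0.02666947] 2.31956773127422 [  5.26579312   3.27281874 -53.87676898] [ 1.20634715 -1.47353096 -0.23867007] -0.3172113373875618
```

```bash
python3 -m creep '[[0.01,0.03,0,0],[0.01,0.04,0,0],[0.01,-0.02,0,0],[0.01,-0.05,0,0],[0.01,0.03,0,0],[0.01,0.04,0,0],[0.01,0,0,0],[0.01,-0.04,0,0],[0.01,0,0,0]]'; python3 -c "
from h import *
s=robot.observe(); print(s['ee_pos'],s['tool_rot'],s['joints'][5],s['ft_force'],s['torque'],s['joint_efforts'][5])"
```

```text
time_s: 23.25
ee_pos: [0.4688, 0.2752, 0.1644]
tool_rot: [3.082, -0.56, -0.026]
ft_force: [0.2, -1.5, -36.9]
opening: 0.0156
[0.46882209 0.27515905 0.16443037] [ 3.08248011 -0.56008278 -0.02565991] 2.3183369266491276 [  0.19766228  -1.51506456 -36.91976316] [ 0.0232095  -0.07181573  0.18195016] -0.01948140619788319
```

Rocking works: it has risen 2 mm and the residual torque is gone. Doing it again.

```bash
python3 -m creep '[[0.0,0.03,0.01,0],[0.0,0.04,0.01,0],[0.0,-0.02,0.01,0],[0.0,-0.05,0.01,0],[0.0,0.03,0.01,0],[0.0,0.04,0.01,0],[0.0,0,0.01,0],[0.0,-0.04,0.01,0],[0.0,0,0.01,0]]'; python3 -c "
from h import *
s=robot.observe(); print(s['ee_pos'],s['tool_rot'],s['joints'][5],s['ft_force'],s['torque'],s['joint_efforts'][5])
s,c=snap('wrist','w9.png')
s,c=snap('scene','s9.png')
im=cv2.imread('pics/s9.png');cv2.imwrite('pics/s9z.png',cv2.resize(im[190:310,280:420],None,fx=5,fy=5,interpolation=cv2.INTER_CUBIC))"
```

```text
time_s: 24.38
ee_pos: [0.4693, 0.2752, 0.167]
tool_rot: [3.083, -0.56, -0.023]
ft_force: [-0.2, -0.5, -30.9]
opening: 0.0154
[0.46929567 0.27524096 0.16695938] [ 3.08326324 -0.56014304 -0.02319539] 2.318314976227072 [ -0.24729528  -0.5432531  -30.88762696] [-0.09627082  0.12472676  0.24426928] 0.012647404801100492
```

View pics/w9.png

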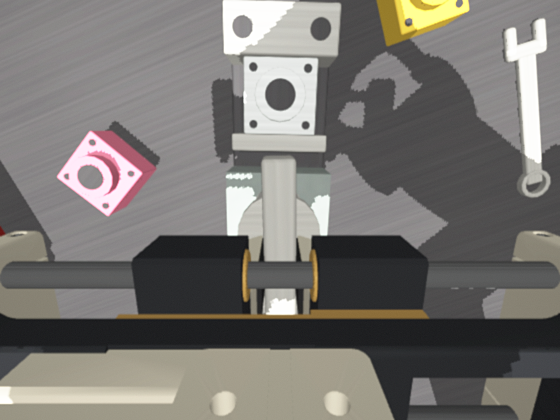

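View pics/s9z.png

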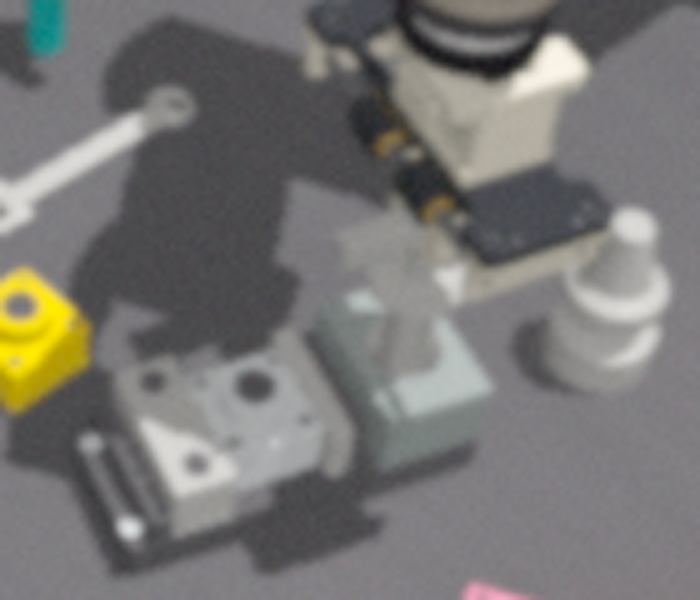

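```bash
python3 - <<'E'
import cv2,numpy as np
ims=[cv2.resize(cv2.imread(f'pics/{n}.png')[140:240,225:335],None,fx=3,fy=3,interpolation=cv2.INTER_CUBIC) for n in ['w3','w9']]
cv2.imwrite('pics/cmp.png',np.hstack(ims))
E
```

```text
(no output)
```

View pics/cmp.png

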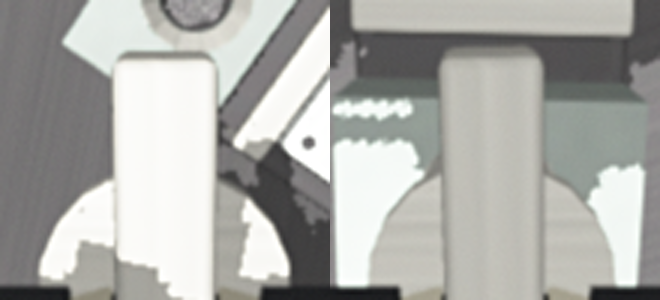

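The collar and bar look almost unchanged in the grip (slight pitch of about 3° at most), so the key itself is rising. Continuing.

```bash
python3 -m creep '[[0.0,0.03,0.01,0],[0.0,0.04,0.02,0],[0.0,-0.02,0.02,0],[0.0,-0.05,0.02,0],[0.0,0.03,0.02,0],[0.0,0.04,0.02,0],[0.0,0,0.02,0],[0.0,-0.04,0.02,0],[0.0,0,0.02,0]]'; python3 -c "
from h import *
s=robot.observe(); print(s['ee_pos'],s['tool_rot'],s['joints'][5],s['ft_force'],s['torque'],s['joint_efforts'][5])"
```

```text
time_s: 25.6
ee_pos: [0.4696, 0.2753, 0.1705]
tool_rot: [3.084, -0.56, -0.022]
ft_force: [-0.8, -1.4, -28.0]
opening: 0.0152
[0.46961721 0.27534714 0.1704953 ] [ 3.08379476 -0.56038237 -0.02180499] 2.3183844520300405 [ -0.80083287  -1.43560275 -28.0169927 ] [-0.14162284  0.2150247   0.1533042 ] -0.03372883074916899
```

```bash
python3 -m creep '[[0.03,0.03,0.01,0],[-0.02,0.04,0.03,0],[-0.03,-0.02,0.03,0],[0.03,-0.05,0.03,0],[0.0,0.04,0.03,0],[-0.02,0,0.03,0],[0.02,-0.04,0.03,0],[0.0,0,0.03,0]]'; python3 -c "
from h import *
s=robot.observe(); print(s['ee_pos'],s['tool_rot'],s['joints'][5],s['ft_force'],s['torque'],s['joint_efforts'][5])
s,c=snap('scene','s10.png')
im=cv2.imread('pics/s10.png');cv2.imwrite('pics/s10z.png',cv2.resize(im[190:310,280:420],None,fx=5,fy=5,interpolation=cv2.INTER_CUBIC))"
```

```text
time_s: 26.6
ee_pos: [0.4747, 0.2764, 0.1814]
tool_rot: [-3.09, 0.563, -0.0]
ft_force: [0.6, -1.8, -3.6]
opening: 0.0155
[0.47465408 0.27639167 0.1814309 ] [-3.09023330e+00  5.63397994e-01 -3.41202181e-04] 2.318987467357342 [ 0.59957871 -1.78960528 -3.59714557] [-0.56945641 -0.16445226 -0.00849576] -0.2833785116672516
```

View pics/s10z.png

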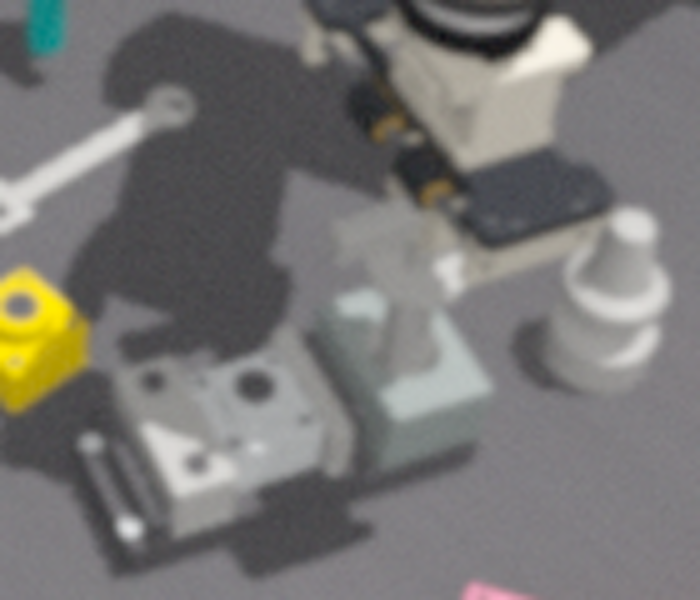

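The key is free of the socket. The torque log suggests the screw may have been turned back by as much as 0.1 rad (the limit leaves 0.12), too little to trust. There's time, so I'll reseat the key, centred in its play, and retighten with less torque.

```bash
python3 -m creep '[[-0.01,-0.003,0,0.1],[-0.02,-0.006,-0.01,0.17],[-0.02,-0.006,-0.02,0.17],[-0.02,-0.006,-0.02,0.17]]'; python3 -c "
from h import *
s=robot.observe(); print(s['ee_pos'],s['joints'][5],s['ft_force'],s['torque'],s['joint_efforts'][5])";  python3 -m creep '[[0,0,-0.01,0],[0,0,-0.02,0],[0,0,-0.02,0]]'; python3 -c "
from h import *
s=robot.observe(); print(s['ee_pos'],s['joints'][5],s['ft_force'],s['torque'],s['joint_efforts'][5])"
```

```text
time_s: 27.15
ee_pos: [0.4722, 0.2759, 0.1789]
tool_rot: [-3.121, 0.355, -0.004]
ft_force: [1.2, -1.5, -0.2]
opening: 0.0158
[0.4722222  0.27592221 0.17888453] 2.1868399987968417 [ 1.23918503 -1.45983848 -0.21482073] [-0.26872698 -0.45544478  0.02598322] 0.008023632690310478
time_s: 27.52
ee_pos: [0.4721, 0.2757, 0.1754]
tool_rot: [-3.121, 0.355, -0.003]
ft_force: [4.1, -2.2, -1.0]
opening: 0.0157
[0.47214713 0.27566377 0.17541936] 2.186087668669476 [ 4.13249962 -2.18828877 -0.95662319] [-0.51491217 -0.97892974 -0.00391325] 0.02494282554835081
```

```bash
python3 -m creep '[[0.01,-0.005,-0.01,0],[0.01,-0.005,-0.02,0],[0.01,-0.005,-0.02,0]]'; python3 -c "
from h import *
s=robot.observe(); print(s['ee_pos'],s['joints'][5],s['ft_force'],s['torque'],s['joint_efforts'][5])"
```

```text
time_s: 27.9
ee_pos: [0.4728, 0.2751, 0.1717]
tool_rot: [3.121, -0.354, -0.001]
ft_force: [2.7, -1.3, -3.2]
opening: 0.0152
[0.4728295  0.27510167 0.1716977 ] 2.1834221736984505 [ 2.72845181 -1.27721095 -3.15755526] [-0.10336523 -0.88135877  0.05634362] 0.02101367397699505
```

Sliding in. I'll keep lowering and give way sideways.

```bash
python3 -m creep '[[0.005,-0.002,-0.015,0],[0.01,-0.003,-0.03,0],[0.01,-0.003,-0.03,0]]'; python3 -c "
from h import *
s=robot.observe(); print(s['ee_pos'],s['joints'][5],s['ft_force'],s['torque'],s['joint_efforts'][5])"; python3 -m creep '[[0.002,-0.002,-0.015,0],[0.004,-0.002,-0.03,0],[0.004,-0.002,-0.03,0]]'; python3 -c "
from h import *
s=robot.observe(); print(s['ee_pos'],s['joints'][5],s['ft_force'],s['torque'],s['joint_efforts'][5])"
```

```text
time_s: 28.28
ee_pos: [0.474, 0.2747, 0.1674]
tool_rot: [3.122, -0.354, -0.002]
ft_force: [0.9, -0.5, -0.7]
opening: 0.0153
[0.47395067 0.27470741 0.16741   ] 2.181548145135667 [ 0.86727391 -0.50204517 -0.66000847] [ 0.17278943 -0.25342387  0.03473313] 0.03356707748025656
time_s: 28.65
ee_pos: [0.4752, 0.2748, 0.1655]
tool_rot: [-3.12, 0.354, -0.003]
ft_force: [-3.6, -0.8, 16.5]
opening: 0.0154
[0.47515084 0.27475645 0.1654966 ] 2.1806025249100522 [-3.6366875  -0.82341636 16.46693435] [-0.12738906  0.86476091  0.04220585] 0.04527925746515393
```

```bash
python3 -m creep '[[-0.008,0,0.015,0],[-0.008,0,0.02,-0.05],[-0.008,0,0.02,-0.1],[-0.008,0,0.02,-0.15],[-0.008,0,0.02,-0.2],[-0.008,0,0.02,-0.2]]'; python3 -c "
from h import *
s=robot.observe(); print(s['ee_pos'],s['joints'][5],s['ft_force'],s['torque'],s['joint_efforts'][5])"
```

```text
time_s: 29.4
ee_pos: [0.4736, 0.2743, 0.1656]
tool_rot: [3.084, -0.596, -0.001]
ft_force: [1.0, 0.4, -2.0]
opening: 0.0155
[0.47357473 0.27427969 0.16564999] 2.3378720893889593 [ 1.01590254  0.41853211 -2.00628915] [ 0.1905777  -0.2845426   0.26678409] 0.4982377588748932
```

```bash
python3 -m creep '[[0,0,0,-0.05],[0,0,0,-0.05]]'; python3 -c "
from h import *
s=robot.observe(); print(s['ee_pos'],s['joints'][5],s['ft_force'],s['torque'],s['joint_efforts'][5])"; python3 -m creep '[[0,0,0,-0.05],[0,0,0,-0.05]]'; python3 -c "
from h import *
s=robot.observe(); print(s['ee_pos'],s['joints'][5],s['ft_force'],s['torque'],s['joint_efforts'][5])"
```

```text
time_s: 29.65
ee_pos: [0.4735, 0.2742, 0.1657]
tool_rot: [3.072, -0.656, -0.001]
ft_force: [0.4, 0.5, -1.8]
opening: 0.0155
[0.47353433 0.27419847 0.16567791] 2.3766323392318562 [ 0.4438433   0.45938171 -1.79715093] [ 0.21084994 -0.2865266   0.26021235] 0.5098278075456619
time_s: 29.9
ee_pos: [0.4735, 0.2742, 0.1657]
tool_rot: [3.058, -0.715, -0.001]
ft_force: [0.4, 0.2, -3.9]
opening: 0.0156
[0.47348351 0.27418678 0.16566898] 2.4153412511856547 [ 0.43950923  0.23932206 -3.91416827] [ 0.19055444 -0.29169566  0.57508216] 0.7626178488135338
```

```bash
python3 -m creep '[[0,0,0,-0.03],[0,0,0,-0.03]]'; python3 -c "
from h import *
s=robot.observe(); print(s['ee_pos'],s['joints'][5],s['ft_force'],s['torque'],s['joint_efforts'][5])"
```

```text
time_s: 30.15
ee_pos: [0.4735, 0.2742, 0.1657]
tool_rot: [3.049, -0.753, -0.001]
ft_force: [1.7, 0.2, -5.7]
opening: 0.0155
[0.47348273 0.27419991 0.16571256] 2.4401423493765955 [ 1.66909138  0.24776789 -5.66836233] [ 0.14010221 -0.28195376  0.74730746] 0.8959263190627098
```

The torque rises firmly past its 0.5 N m plateau, so the screw is on the stop again. I'll unwind to about zero torque and rock it out with a gentle pull.

```bash
python3 -m creep '[[0,0,0,0.05],[0,0,0,0.09],[0,0,0,0.09]]'; python3 -c "
from h import *
s=robot.observe(); print(s['ee_pos'],s['joints'][5],s['ft_force'],s['torque'],s['joint_efforts'][5])"; python3 -m creep '[[0,0,0.02,0],[0.01,0.03,0.04,0],[0.01,-0.03,0.05,0],[0.01,-0.03,0.05,0],[0.01,0.03,0.05,0],[0.01,0.03,0.05,0],[0.01,0,0.05,0]]'; python3 -c "
from h import *
s=robot.observe(); print(s['ee_pos'],s['joints'][5],s['ft_force'],s['torque'],s['joint_efforts'][5])"
```

```text
time_s: 30.52
ee_pos: [0.4735, 0.2741, 0.1657]
tool_rot: [3.074, -0.647, -0.002]
ft_force: [0.7, -0.4, -9.0]
opening: 0.0154
[0.47352747 0.27413575 0.16571372] 2.3703716958727323 [ 0.69286999 -0.38617355 -8.99206093] [ 0.18782847 -0.21983581 -0.10416624] -0.3184481430798769
time_s: 31.4
ee_pos: [0.4743, 0.2741, 0.1726]
tool_rot: [3.073, -0.645, -0.004]
ft_force: [-0.4, 2.5, -18.7]
opening: 0.0153
[0.47428451 0.27408488 0.17256604] 2.368820588430627 [ -0.38880106   2.45429332 -18.68240627] [0.55804367 0.17920205 0.09413491] 0.20834916271269321
```

```bash
python3 -m creep '[[0,0.03,0.02,0],[0,-0.03,0.03,0],[0,-0.04,0.04,0],[0,0.03,0.04,0],[0,0.04,0.04,0],[0,-0.03,0.04,0],[0,0,0.04,0]]'; python3 -c "
from h import *
s=robot.observe(); print(s['ee_pos'],s['joints'][5],s['ft_force'],s['torque'],s['joint_efforts'][5])"
```

```text
time_s: 32.28
ee_pos: [0.4759, 0.2744, 0.1804]
tool_rot: [-3.073, 0.647, -0.003]
ft_force: [-1.1, -0.9, -3.7]
opening: 0.0153
[0.47589545 0.27436102 0.18044342] 2.3693828639201477 [-1.05538412 -0.89919114 -3.66010899] [-0.23784389  0.42433253 -0.02378294] -0.22517354227602482
```

Free without any torque this time. Lifting clear and checking the key's attitude.

```bash
python3 -m creep '[[0,0,0.1,0],[0,0,0.2,0],[0,0,0.2,0]]'; python3 -m creep '[[0,0,0.3,0],[0,0,0.5,0],[0,0,0.5,0],[0,0,0.5,0]]'; python3 -c "
from h import *
s,c=snap('wrist','w11.png'); print(s['ee_pos'],s['joints'],s['ft_force'],s['torque'])
s,c=snap('scene','s11.png')
s,c=snap('top','t11.png')
im=cv2.imread('pics/s11.png');cv2.imwrite('pics/s11z.png',cv2.resize(im[170:310,280:420],None,fx=4,fy=4,interpolation=cv2.INTER_CUBIC))"
```

```text
time_s: 32.65
ee_pos: [0.4765, 0.2748, 0.2118]
tool_rot: [-3.072, 0.646, -0.006]
ft_force: [0.1, -0.3, -5.4]
opening: 0.0155
time_s: 33.15
ee_pos: [0.4746, 0.274, 0.2829]
tool_rot: [3.073, -0.646, -0.003]
ft_force: [-0.4, 0.3, -4.7]
opening: 0.0156
[0.47462483 0.27398087 0.28293975] [ 3.83725473e-01  3.50271842e-01  1.35600113e+00 -1.04434030e-04
  1.43803846e+00  2.36891169e+00] [-0.41620262  0.27309112 -4.74682442] [ 0.06750487  0.02111018 -0.06123537]
```

View pics/s11z.png

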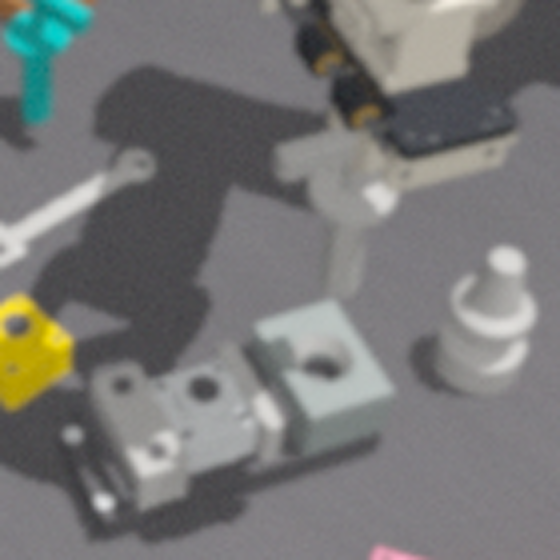

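View pics/w11.png

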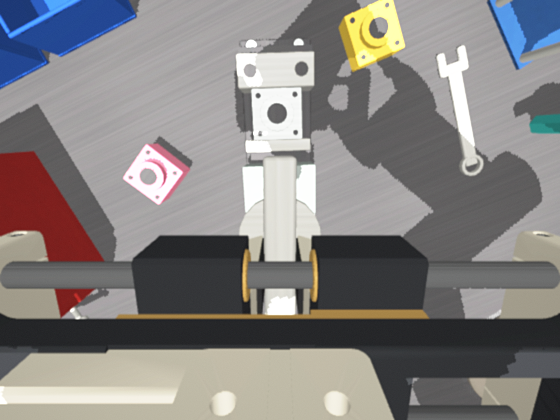

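```bash
python3 - <<'E'
from h import *
s=robot.observe(); c=cams.read_camera('scene'); im=c['pixels'][:,:,::-1].copy()
R=cv2.Rodrigues(s['tool_rot'])[0]; p=s['ee_pos']; x=R[:,0]
print('xdir',x)
F=5; x0,y0=320,190
z=cv2.resize(im[y0:y0+100,x0:x0+110],None,fx=F,fy=F,interpolation=cv2.INTER_CUBIC); z0=z.copy()
for drop,col in [(0,(0,0,255)),(.004,(0,255,0))]:
  c0=p+.0015*x+[0,0,.019-.05-drop]
  for a in [0,-.02,-.04,-.06,-.09]:
    q=proj(c,s,c0+[0,0,a])[0]; q=((q-[x0,y0]+.5)*F-.5).astype(int); cv2.circle(z,tuple(int(v) for v in q),2,col,-1)
cv2.imwrite('pics/ov.png',np.hstack([z0[:,:400],z[:,:400]]))
E
```

```text
xdir [ 0.91535176 -0.40264904 -0.00221606]
```

View pics/ov.png

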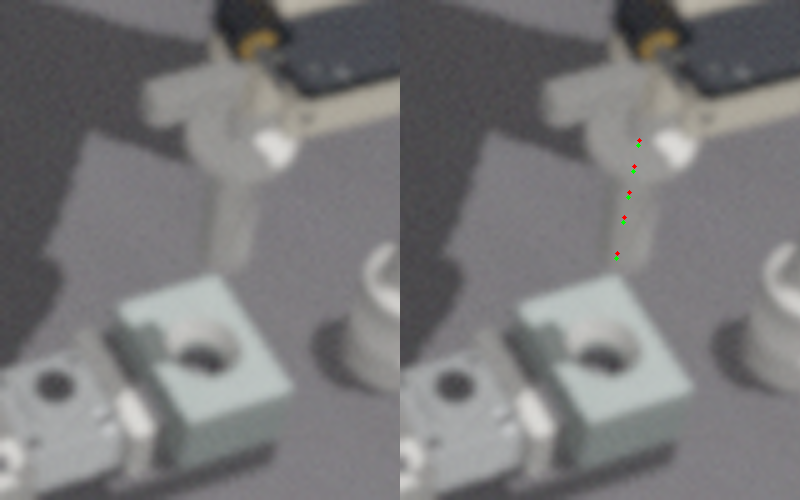

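The key is upright to within about 2.5°, sitting slightly lower in the grip. I'll carry it back and stop short of the hole to look.

```bash
python3 -m creep '[[0,-0.3,0,0.1],[0.01,-0.65,0,0.2],[0.019,-0.917,0,0.274]]' && python3 -m creep '[[0,-0.4,0,0.1],[0.01,-0.8,0,0.2],[0.019,-0.917,0,0.274]]' && python3 -m creep '[[0,-0.35,0,0.1],[0.01,-0.65,0,0.2],[0.019,-0.85,0,0.274],[0.019,-0.917,0,0.274],[0.019,-0.917,0,0.274]]'; python3 - <<'E'
from h import *
s,c=snap('wrist','w12.png'); print(s['ee_pos'],s['tool_rot'],s['ft_force'])
print(proj(c,s,[.5429,-.1388,.105]))
snap('top','t12.png')
E
```

```text
time_s: 33.72
ee_pos: [0.4778, 0.135, 0.284]
tool_rot: [3.126, -0.309, -0.002]
ft_force: [0.5, 0.1, -4.4]
opening: 0.0159
time_s: 34.1
ee_pos: [0.4806, -0.004, 0.284]
tool_rot: [3.141, 0.023, -0.002]
ft_force: [0.1, 1.2, -3.4]
opening: 0.0154
time_s: 34.72
ee_pos: [0.4837, -0.1383, 0.2841]
tool_rot: [-3.12, -0.36, 0.001]
ft_force: [0.6, 0.5, -4.3]
opening: 0.0154
[ 0.48365144 -0.13834509  0.28413055] [-3.12012485e+00 -3.59639323e-01  1.20606938e-03] [ 0.6182307   0.49832024 -4.29652307]
[[291.14648093 142.61472063]]
```

View pics/w12.png

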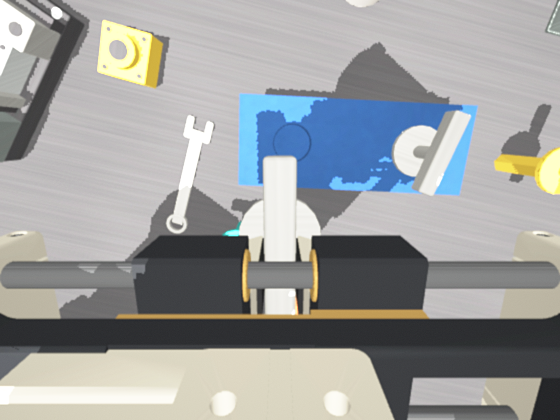

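The rack hole is visible at (291.5,141.5), against (291.1,142.6) predicted. I'll move over it and check the tip in the scene view.

```bash
python3 -m creep '[[0.2,0,0,0],[0.396,-0.003,0,0],[0.396,-0.003,-0.1,0],[0.396,-0.003,-0.2,0],[0.396,-0.003,-0.2,0],[0.396,-0.003,-0.2,0]]'; python3 - <<'E'
from h import *
s,c=snap('scene','s13.png'); print(s['ee_pos'],s['ft_force'])
im=c['pixels'][:,:,::-1].copy()
R=cv2.Rodrigues(s['tool_rot'])[0]; p=s['ee_pos']; x=R[:,0]
F=5; q0=proj(c,s,[.543,-.139,.12])[0]; x0,y0=int(q0[0])-40,int(q0[1])-50
z=cv2.resize(im[y0:y0+90,x0:x0+80],None,fx=F,fy=F,interpolation=cv2.INTER_CUBIC); z0=z.copy()
def dot(P,col):
    q=proj(c,s,P)[0]; q=((q-[x0,y0]+.5)*F-.5).astype(int); cv2.circle(z,tuple(int(v) for v in q),2,col,-1)
c0=p+.0015*x+[0,0,.019-.05-.004]
for a in [0,-.03,-.06,-.09]: dot(c0+[0,0,a],(0,255,0))
for t in np.linspace(0,6.28,24): dot(np.array([.5432,-.139,.105])+.021*np.array([np.cos(t),np.sin(t),0]),(0,0,255))
cv2.imwrite('pics/ov2.png',np.hstack([z0,z]))
E
```

```text
time_s: 35.58
ee_pos: [0.543, -0.1388, 0.2551]
tool_rot: [3.12, 0.362, 0.001]
ft_force: [1.2, 0.6, -4.7]
opening: 0.0155
[ 0.54296688 -0.13879817  0.25509383] [ 1.24255445  0.61901331 -4.67390351]
```

View pics/ov2.png

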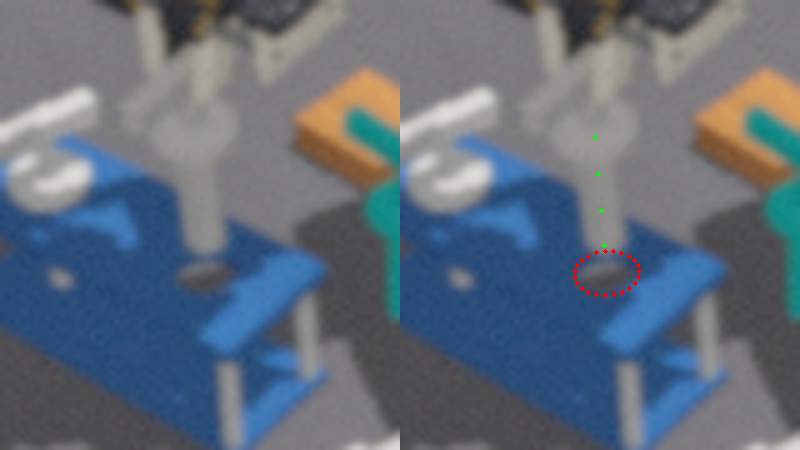

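The tip sits over the hole (tip at (207,243), hole at (206,275) in the zoom). Lowering, watching side forces.

```bash
python3 -m creep '[[0,0,-0.1,0],[0,0,-0.2,0],[0,0,-0.2,0]]' && python3 -m creep '[[0,0,-0.1,0],[0,0,-0.25,0],[0,0,-0.4,0],[0,0,-0.4,0]]'; python3 -m creep '[[0,0,-0.04,0],[0,0,-0.08,0],[0,0,-0.08,0]]'
```

```text
time_s: 36.0
ee_pos: [0.5422, -0.1385, 0.2226]
tool_rot: [-3.119, -0.362, 0.006]
ft_force: [-0.1, -0.5, -3.3]
opening: 0.0155
time_s: 36.5
ee_pos: [0.5421, -0.1384, 0.1626]
tool_rot: [-3.119, -0.362, 0.006]
ft_force: [-1.5, -0.2, -3.8]
opening: 0.0156
time_s: 36.88
ee_pos: [0.5431, -0.1388, 0.1525]
tool_rot: [-3.121, -0.362, 0.0]
ft_force: [0.3, -0.1, -3.5]
opening: 0.0156
```

```bash
python3 -m creep '[[0,0,-0.03,0],[0,0,-0.053,0],[0,0,-0.053,0]]'; python3 -m creep '[[0,0,-0.012,0],[0,0,-0.012,0]]'; python3 -m creep '[[0,0,-0.012,0],[0,0,-0.012,0]]'
```

```text
time_s: 37.25
ee_pos: [0.543, -0.1388, 0.1443]
tool_rot: [-3.12, -0.362, 0.001]
ft_force: [-0.8, -0.1, -4.3]
opening: 0.016
time_s: 37.5
ee_pos: [0.5432, -0.1388, 0.1428]
tool_rot: [3.121, 0.362, -0.0]
ft_force: [-0.2, 0.6, -4.5]
opening: 0.0155
time_s: 37.75
ee_pos: [0.5434, -0.1389, 0.1416]
tool_rot: [3.12, 0.362, 0.001]
ft_force: [-1.3, -0.4, 0.4]
opening: 0.0158
```

```bash
python3 -m creep '[[0,0,-0.008,0],[0,0,-0.014,0],[0,0,-0.014,0]]'; python3 -c "
from h import *
s,c=snap('scene','s14.png'); print(s['ee_pos'],s['ft_force'],s['torque'])
q=proj(c,s,[.543,-.139,.12])[0]; x0,y0=int(q[0])-50,int(q[1])-60
im=cv2.imread('pics/s14.png');cv2.imwrite('pics/s14z.png',cv2.resize(im[y0:y0+110,x0:x0+100],None,fx=5,fy=5,interpolation=cv2.INTER_CUBIC))"
```

```text
time_s: 38.12
ee_pos: [0.5433, -0.139, 0.1414]
tool_rot: [3.119, 0.363, 0.002]
ft_force: [-6.9, 1.7, 14.2]
opening: 0.0158
[ 0.54331271 -0.1390246   0.14138439] [-6.92559355  1.69177012 14.18257578] [0.35639219 1.0417687  0.14577017]
```

View pics/s14z.png

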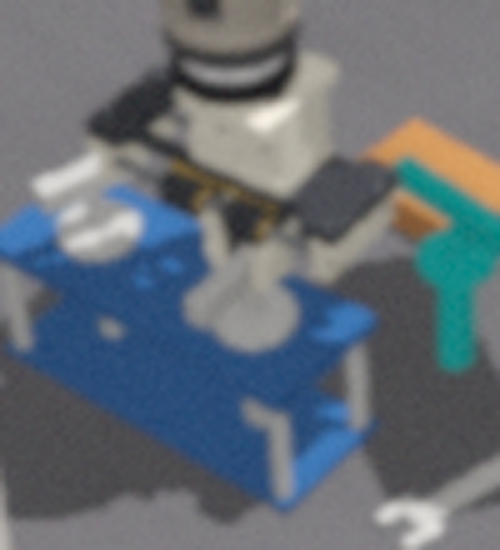

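The collar lies on the plate. I'll relieve the load and release.

```bash
python3 -m creep '[[0,0,0.012,0],[0,0,0.012,0]]' -1 8; python3 -m creep '[[0,0,0,0],[0,0,0,0],[0,0,0,0],[0,0,0,0],[0,0,0,0],[0,0,0,0]]' 0.2; python3 -c "
from h import *
s,c=snap('wrist','w15.png'); print(s['ee_pos'],s['ft_force'],s['opening'])"
```

```text
time_s: 38.42
ee_pos: [0.5432, -0.139, 0.1413]
tool_rot: [3.12, 0.362, 0.0]
ft_force: [-4.8, -0.0, 4.9]
opening: 0.0156
time_s: 39.17
ee_pos: [0.5433, -0.1388, 0.1408]
tool_rot: [3.121, 0.362, 0.0]
ft_force: [-0.2, 0.1, 1.2]
opening: 0.0545
[ 0.54325198 -0.13882528  0.14077644] [-0.2118973   0.09202044  1.22879781] 0.05452444546552351
```

View pics/w15.png

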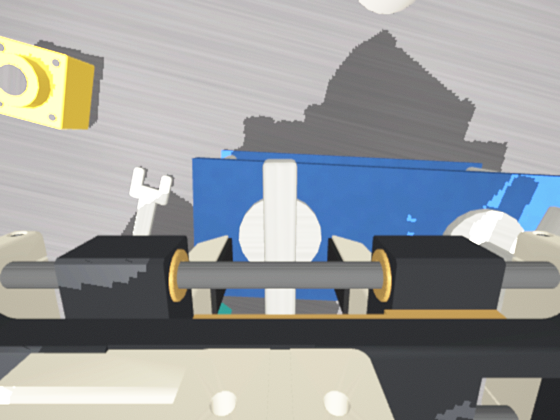

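Released cleanly between open fingers. Retreating straight up, then out of the top camera's view.

```bash
python3 -m creep '[[0,0,0.2,0],[0,0,0.5,0],[0,0,0.85,0],[0,0,0.85,0]]'; python3 -m creep '[[-0.4,-0.3,0,0],[-0.8,-0.7,0.2,0],[-0.9,-0.9,0.2,0],[-0.9,-0.9,0.2,0]]';python3 -m creep '[[-0.2,-0.4,0,0],[-0.3,-0.8,0,0],[-0.3,-0.9,0,0],[-0.3,-0.9,0,0]]'; python3 -c "
from h import *
s,c=snap('top','t16.png'); print(s['ee_pos'],s['ft_force'])
s,c=snap('scene','s16.png')
im=cv2.imread('pics/t16.png');cv2.imwrite('pics/t16z.png',np.hstack([cv2.resize(im[160:250,290:420],None,fx=4,fy=4,interpolation=cv2.INTER_CUBIC)[:,:],cv2.resize(im[165:255,140:210],None,fx=4,fy=4,interpolation=cv2.INTER_CUBIC)]))"
```

```text
time_s: 39.72
ee_pos: [0.5451, -0.1395, 0.2729]
tool_rot: [3.116, 0.362, 0.013]
ft_force: [1.2, 0.4, -0.1]
opening: 0.0553
time_s: 40.22
ee_pos: [0.4062, -0.2763, 0.2982]
tool_rot: [3.121, 0.355, -0.001]
ft_force: [0.4, -0.4, 0.2]
opening: 0.0552
time_s: 40.72
ee_pos: [0.3635, -0.4087, 0.2969]
tool_rot: [-3.118, -0.361, 0.001]
ft_force: [0.3, 0.1, -0.6]
opening: 0.0554
[ 0.3634871  -0.40868761  0.296913  ] [ 0.32760872  0.10222086 -0.57448161]
```

View pics/t16z.png

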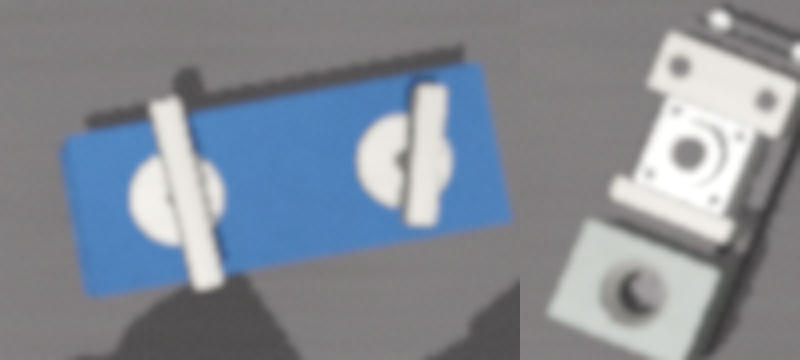

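View pics/s16.png

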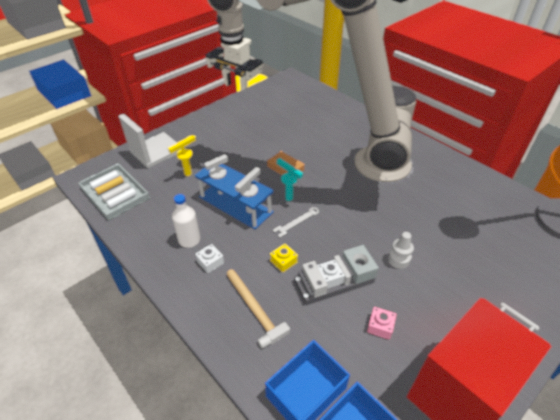

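The larger key hangs with its collar at about (334,210), roughly 1–2 mm from the hole centre. The smaller key and the other things look unmoved, and the jaw is tight against the workpiece. Handing in.

```bash
python3 - <<'E'
from h import *
c=cams.read_camera('top'); print(atz(c,None,(334.1,209.4),.113)); print(robot.observe()['time_s'])
print(workorder.finish_job())
E
```

```text
[ 0.54305745 -0.14029889  0.113     ]
40.875
the job is handed in; nothing more can be done
None
```

The screw is tightened to its stop and the larger key is back upright in its rack hole. I handed the job in at about 41 s, and it gave no verdict.

- **Seating:** I turned the key clockwise about 40° on the rim until it dropped in. It came to rest about 14.5 mm below the rim, so it was fully home.
- **Tightening:** I turned it clockwise to the firm stop, where the torque reached about 1.5 N m.
- **Jam on the way out:** That torque wedged the key in the socket, and pulls of up to about 50 N did not free it. Unwinding to loosen it also turned the screw back by up to about 0.1 rad. I rocked the key out, put it back in and retightened with less torque. The screw turned at a steady torque, then stopped hard. This time the key came out with light rocking.
- **Reseating:** On the second insertion the key stopped about 4 mm higher by the tool's reading. I put this down to it having slipped down in the grip, so I can't say it was fully home then.
- **Last checks:** The key's collar sits on the rack plate about 1–2 mm from the hole centre. The jaw is against the workpiece. In the pictures, the smaller key and everything else look unmoved, and the gripper is clear.
- **Not measured:** I could not read the screw angle or the jaw force directly. I judged both from the torque stop and the pictures.

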